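# Clamp a bushing in the crank vise for marking

### The arm

A 7-joint arm with a two-finger parallel gripper is mounted at the origin on the work surface; the furniture and walls round the work are solid. World frame = base frame: x ahead of the robot, y to its left, z up, the work surface at z = 0. Lengths are in m, angles in rad, forces in N, time in s.
With the tool pointing down it reaches from about 0.425 to 0.925 m from the base axis. Payload 6.8 kg.
Tool frame: the origin (TCP) lies on the centre line of the jaws, within the pads' length; the fingertips stand 14 mm ahead of it and the grasp point (between the pads) lies 5 mm behind it; y points along the fingers, x is the direction in which the jaws open and shut, and the axes are right-handed (so a half turn about y gives the same grasp; the last joint's range is limited). The gripper opens to 85 mm and grips with 20 to 120 N. Pads are 22 mm wide; open, the fingers measure 114 mm over their backs; the gripper's body (76 mm by 85 mm) begins 54 mm behind the grasp point. The pads swing forward as they close: fully open they stand 13 mm farther back than shut.
Start: joints at [0.635, 0.477, 0.022, 1.555, -0.011, 1.109, -0.083], TCP at [0.497, -0.457, 0.245] pointing down, gripper open.
Joint ranges: [-2.96, 2.96], [-0.34, 2.1], [-1.41, 1.46], [0.24, 2.44], [-1.37, 4.51], [0.17, 1.92], [-2.96, 2.96]. Speed limits (rad/s): [2.39, 2.39, 3.14, 3.14, 3.14, 3.14, 3.14].

### API

Orientations are given as a rotation vector (axis times angle).
In Python, from bench import get_obs, vision, ticket gives the robot as it stands. The module is installed in compiled form; this text tells all that it offers.
- The arm moves only by the tool jog_arm, never from a script. Its argument "motion" is a list of rows, each an object of numbers: "gripper": the finger opening in mm, from 0 to 85.4; "tx", "ty", "tz": the shift along the tool's x, y, z in mm; "ax", "ay", "az": the turn, a rotation vector about the tool's x, y, z in rad. In form: [{"gripper": .., "tx": .., "ty": .., "tz": .., "ax": .., "ay": .., "az": ..}, ...]. A call has 1 to 12 rows; each row shifts and turns the commanded pose from where the row before left it, along the tool's axes as they then stand; what a row does not reach is not made up. A row lasts 1/10 s, in which the tool goes at most 50 mm and 8.59 degrees, less where a joint would pass 70% of its speed; a pose out of reach is approached as far as the arm can. A call is refused whole if a number of a shift passes 50 or a number of a turn 0.15, either way. A call with a gripper value outside its range is refused whole. The fingers move at their own pace and stop on an object; "newtons" is the grip in N (left out, the last holds). Time passes only in rows, so rows that do not move let the fingers close. It gives the time, the measured TCP pose, the force and the opening at its end, in the units of the state.
- get_obs(): the state, without advancing time (a new reading comes with each control period).
- vision.grab_frame(name): name is "scene" or "top" or "wrist"; returns the picture (400x640x3 uint8, red, green, blue); there is no depth.
- vision.get_calibration(name): a dict with "camera_matrix" (3x3 intrinsics, pixels), "world_from_camera" (4x4, takes a point from camera to world coordinates). Camera axes: x right, y down, z forward; pixel columns grow to the right and rows downward; lengths in m; the calibration is good to about 2 mm. A picture is of the moment at which its call begins: read the wrist's pose just before it. get_calibration takes no time and is no camera call; for the wrist camera it gives the pose at the moment of the call.
- ticket.hand_in(): hands the job in, once; it reports no verdict.
The state is a dict: "clock": time; "joints": joint angles; "qvel": joint speeds; "tau": joint torques, N m; "tcp_pos": TCP position; "orientation": TCP orientation; "contact_force": force on the tool from outside, world axes, zero at the start; "moment": the same for the moment, N m; "grip_width": finger opening in m.
Only numpy, scipy, OpenCV 4.12 (cv2) and the standard library are available. Lean on these libraries where they do the work, as an engineer would, in place of code of your own. Each camera call takes 0.05 s, during which the arm holds its last target.

### The job

Stand the plain steel bushing on the vise's rail between the open jaws and let go, then take the black handle sleeve and, always keeping hold of it, crank clockwise (seen from above) until the bushing is pressed home into the V jaw and clamped. Stop as soon as the crank turns clearly heavier, or the bushing is crushed. Then release the handle, leaving the bushing clamped upright, and do not disturb the other parts.

Things in the scene. Friction and masses are not known exactly. Their poses are not given: they have to be found in the camera images.
- bushing_mid (a point): centre of the plain steel bushing, a loose upright cylinder 28 mm in diameter and 34 mm tall, 0.1 to 0.17 kg; this point is half-way up, 17 mm above its underside. It is the one with no step or flange; it stands on the bench with the brass bushing and the blank, in any of three places
- bushing: the same bushing; origin at the centre of its underside, z up along its axis
- vise: bench vise fixed to the bench, with its moving jaw; grey base plate 233 x 100 x 12 mm, origin on the bench under the plate's middle; its x axis runs from the green gear box with the crank (x -115 to -35 mm, 64 mm wide, 62 mm high) to the fixed V jaw, z up. A steel rail 24 mm wide, its top 30 mm above the bench, runs along x under the jaws: the bushing stands on it
- crank_axis (a point): point on the crank's upright axis, vise frame (-75, 0, 104) mm, at the height of the middle of the sleeve; axes as the vise's. The handle starts within 0.9 rad of the vise's -x as seen from it. A clockwise turn moves the moving jaw 36 mm towards the V jaw. That jaw is 36 mm wide, 31 to 54 mm high, its flat face somewhere at vise x +10 to +21 mm at first. The crank stays where it is left
- sleeve_mid (a point): middle of the black handle sleeve with two orange rings: an upright free-spinning cylinder 22 mm in diameter, 50 mm tall (79 to 129 mm above the bench), standing on the crank arm 50 mm from the crank's axis. Nothing else on the vise is higher than 85 mm. As the sleeve spins on its spindle, the hand need not turn while it goes round
- sleeve: the handle sleeve; origin at the centre of its lower end, z up. About 7 N along the circle at the sleeve turns the crank freely (5 to 7 N is felt at a halt). Once the bushing is clamped this rises by 1.1 N per 10 N of jaw force, to double within 0.25 rad: 10 to 12 N at the sleeve is a good clamp, under 8.5 N is loose, above 14 N the jaw force nears 70 N, which crushes the bushing
- brass_bushing: bystander: flanged brass bushing, 33 mm wide, 30 mm tall, loose; origin at the centre of its underside
- blank: bystander: stepped steel blank, 32 mm wide, 34 mm tall, loose; origin at the centre of its underside
- carton: bystander: small brown carton 77 x 98 x 53 mm, loose; origin at the centre of its underside
- v_seat (a point): where the bushing's centre (half-way up) is when pressed home in the V: on the rail's middle line, 47 mm up, at vise x +56 to +68 mm (the V jaw's place on the rail varies); axes as the vise's. V jaw 42 mm wide, 30 to 54 mm high (bolt head 60); its 90 degree V opens to -x, tips 5 mm beyond the seat. Polished: set the bushing down about 14 mm before the seat, within 8 mm of the middle line, and it slides in when pushed
There are look-alikes about, which are no part of the job. Leave any red look-alike of the bushing alone.

How it is judged:
By the outcome, as a careful person would: the job done as asked, in the order asked, and still so for the second after the job is handed in, with the robot touching nothing.
It also fails if it takes over 72 s, if anything falls off the work surface, if the arm or the gripper's body presses on something with over 40 N, if the wrist force passes 120 N, or if a joint passes its speed limit or range.

## Working session

There is one attempt and no reset: what is moved stays moved. The work goes in short steps, Python scripts to look and compute and a tool call to move; the robot and the scene stay as the last step left them, time stands still between calls to the robot, and variables do not carry over. Pictures are saved under pics/ and viewed, and the job is handed in when it is done.

Besides the shell and the picture viewer there is one more tool, called after "Call:" as name([rows], argument=value, ...), one row to a line, values as JSON. jog_arm: Moves the arm, as the interface text tells. Its arguments: {"type":"object","properties":{"motion":{"type":"array"},"newtons":{"type":"number"}},"required":["motion"]}

```bash
mkdir -p pics; cat > h.py <<'E'
import numpy as np, cv2
from bench import get_obs, vision, ticket
from scipy.spatial.transform import Rotation as R
def grab(n,f):
    c=vision.get_calibration(n); im=vision.grab_frame(n); cv2.imwrite('pics/'+f,im[:,:,::-1]); return im,c
def ray(c,u,v):
    K=np.array(c['camera_matrix']);T=np.array(c['world_from_camera'])
    d=T[:3,:3]@np.linalg.inv(K)@[u,v,1]; return T[:3,3],d
def atz(c,u,v,z):
    o,d=ray(c,u,v); return o+d*(z-o[2])/d[2]
def proj(c,p):
    K=np.array(c['camera_matrix']);T=np.array(c['world_from_camera'])
    q=K@(T[:3,:3].T@(np.array(p)-T[:3,3])); return q[:2]/q[2]
E
python3 - <<'E'
from h import *
import json
o=get_obs(); print(o)
for n in ('scene','top','wrist'):
    im,c=grab(n,n+'0.png'); np.save('pics/'+n+'_c.npy',c,allow_pickle=True); print(n,c)
E
```

```text
{'clock': 0.0, 'joints': array([ 0.63491527,  0.47779678,  0.02233953,  1.55647694, -0.01149959,
        1.10928902, -0.0830974 ]), 'qvel': array([ 2.09741860e-04,  1.15173790e-05, -8.77878297e-04, -4.37568115e-04,
        2.99081945e-03,  5.78959082e-04, -2.54045560e-04]), 'tau': array([ 3.95284824e-04, -5.96445608e+01,  1.60831477e+00, -2.81194872e+01,
        1.24565244e-02,  9.34452633e-03,  6.80220842e-05]), 'tcp_pos': array([ 0.4966571 , -0.45626523,  0.24431716]), 'orientation': array([-1.49101081,  0.58245249, -0.57963318]), 'contact_force': array([ 0.71356127, -0.51446114,  0.60335361]), 'moment': array([-0.02253794, -0.01123535,  0.01025575]), 'grip_width': 0.08587223593067124}
scene {'camera_matrix': array([[388.24723003,   0.        , 314.30770123],
       [  0.        , 388.24723003, 201.6892402 ],
       [  0.        ,   0.        ,   1.        ]]), 'world_from_camera': array([[ 0.89533228, -0.24505068,  0.37192778,  0.1985795 ],
       [-0.44495084, -0.45465753,  0.77156029, -0.90121984],
       [-0.01997161, -0.85629241, -0.51610507,  0.54656062],
       [ 0.        ,
[... 328 characters left out ...]
     [-9.99618265e-01, -2.71958283e-02,  4.86944925e-03,
        -2.12745013e-01],
       [ 1.83553628e-04, -1.82781698e-01, -9.83153506e-01,
         1.01906267e+00],
       [ 0.00000000e+00,  0.00000000e+00,  0.00000000e+00,
         1.00000000e+00]])}
wrist {'camera_matrix': array([[288.49374944,   0.        , 316.88572405],
       [  0.        , 288.49374944, 203.42508659],
       [  0.        ,   0.        ,   1.        ]]), 'world_from_camera': array([[ 0.73631858, -0.64015404, -0.21917517,  0.5523529 ],
       [-0.67663239, -0.69752043, -0.23586832, -0.39558553],
       [-0.0018871 ,  0.32197524, -0.94674621,  0.37219799],
       [ 0.        ,  0.        ,  0.        ,  1.        ]])}
```

View pics/scene0.png

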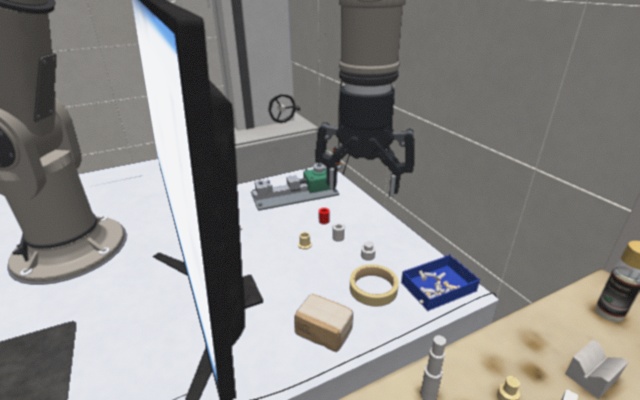

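View pics/top0.png

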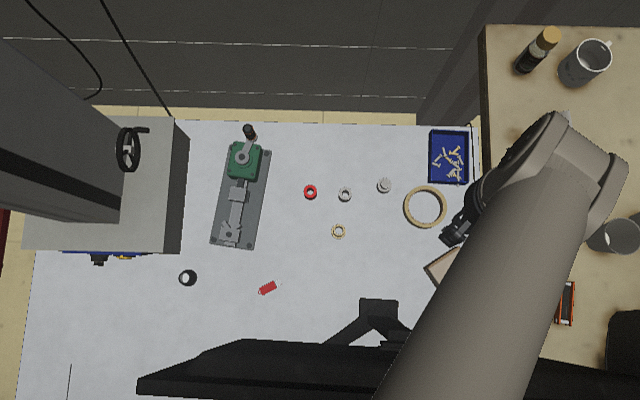

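View pics/wrist0.png

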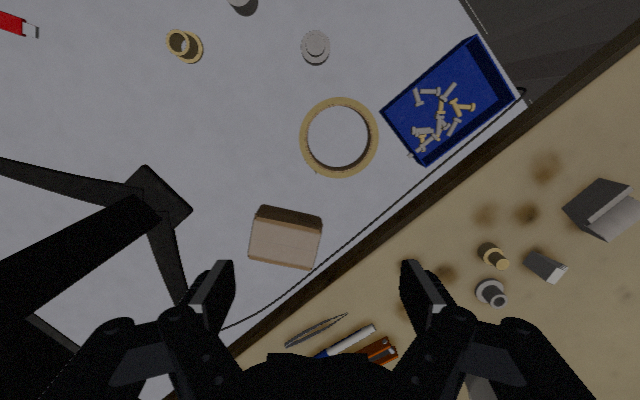

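```bash
python3 - <<'E'
from h import *
o=get_obs(); print(R.from_rotvec(o['orientation']).as_matrix().round(3))
E
```

```text
[[ 0.736 -0.001  0.676]
 [-0.676  0.001  0.736]
 [-0.001 -1.    -0.   ]]
```

```bash
python3 - <<'E'
import cv2
im=cv2.imread('pics/top0.png')
cv2.imwrite('pics/top0_v.png',cv2.resize(im[115:260,200:290],None,fx=4,fy=4,interpolation=cv2.INTER_CUBIC))
cv2.imwrite('pics/top0_b.png',cv2.resize(im[165:245,290:410],None,fx=6,fy=6,interpolation=cv2.INTER_CUBIC))
im=cv2.imread('pics/scene0.png')
cv2.imwrite('pics/scene0_v.png',cv2.resize(im[150:270,240:400],None,fx=5,fy=5,interpolation=cv2.INTER_CUBIC)[:600])
E
```

```text
(no output)
```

View pics/top0_v.png

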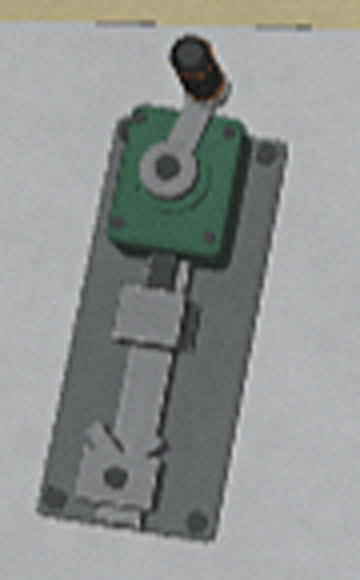

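View pics/top0_b.png

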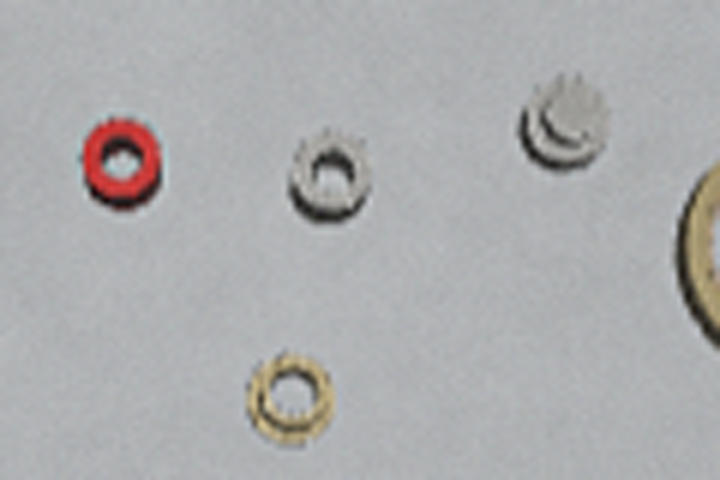

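View pics/scene0_v.png

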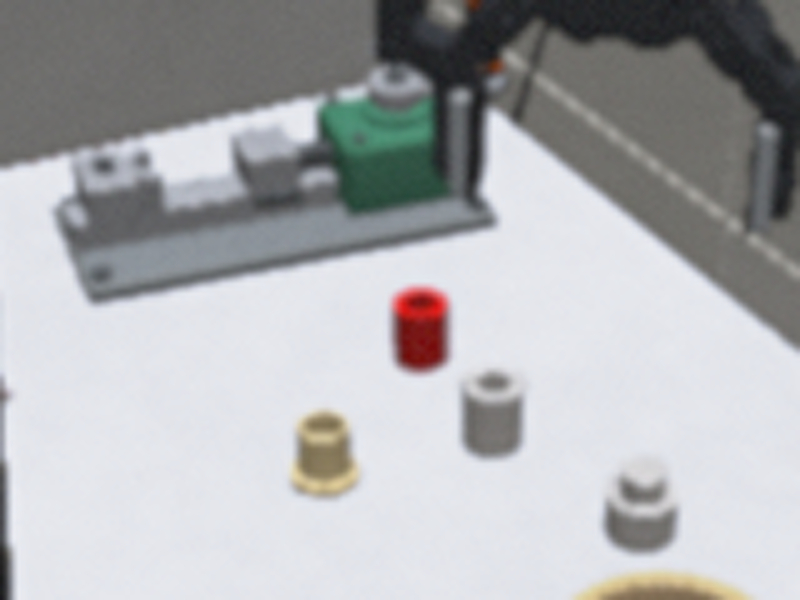

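```bash
python3 - <<'E'
from h import *
c=np.load('pics/top_c.npy',allow_pickle=True).item()
f=lambda x,y,z:atz(c,200+(x+.5)/4-.5,115+(y+.5)/4-.5,z)
C=[f(38,513,.012),f(215,542,.012),f(288,142,.012),f(108,118,.012)]
for p in C: print(p.round(4))
C=np.array(C);
loc=np.array([[.1165,-.05],[.1165,.05],[-.1165,.05],[-.1165,-.05]])
print(np.linalg.norm(C[0]-C[1]),np.linalg.norm(C[1]-C[2]))
from scipy.optimize import least_squares
def T(p,l): 
    a=p[2]; return np.array([p[0]+np.cos(a)*l[0]-np.sin(a)*l[1],p[1]+np.sin(a)*l[0]+np.cos(a)*l[1]])
r=least_squares(lambda p:np.concatenate([T(p,l)-q[:2] for l,q in zip(loc,C)]),[.5,0,3.0])
p=r.x; print(p, (r.fun*1000).round(1)); np.save('vise.npy',p)
def inv(q): 
    d=np.array(q[:2])-p[:2]; a=p[2]; return np.array([np.cos(a)*d[0]+np.sin(a)*d[1],-np.sin(a)*d[0]+np.cos(a)*d[1]])
for n,x,y,z in [('axis',167,168,.085),('slv top',190,52,.129),('slv bot',212,92,.079),('mjawTL',115,290,.054),('mjawTR',185,290,.054),('mjawBL',112,338,.054),('mjawBR',183,345,.054),('bolt',116,477,.06),('Vtip L',95,425,.054),('Vtip R',165,445,.054),('V apex',118,452,.054)]:
    q=f(x,y,z); print(n,q.round(4),(inv(q)*1000).round(1))
g=lambda x,y,z:atz(c,290+(x+.5)/6-.5,165+(y+.5)/6-.5,z)
for n,x,y,z in [('bush',332,168,.034),('bl',290,170,.034),('br',372,170,.034),('bot',331,222,.0),('red',123,157,.034),('blank',575,108,.034),('brass',295,395,.03)]:
    print(n,g(x,y,z).round(4))
E
```

```text
[0.4511 0.0374 0.012 ]
[ 0.4378 -0.0613  0.012 ]
[ 0.6672 -0.0907  0.012 ]
[0.6786 0.0136 0.012 ]
0.09956877243254278 0.23123330288317717
[ 0.55868914 -0.02525628  3.0250424 ] [-2.3  0.6 -0.7 -0.   1.4  2.2  1.6 -2.7]
axis [ 0.6302 -0.036   0.085 ] [-72.3   2.3]
slv top [ 0.68   -0.0524  0.129 ] [-123.6   12.8]
slv bot [ 0.6748 -0.0565  0.079 ] [-118.9   17.6]
mjawTL [ 0.5695 -0.006   0.054 ] [ -8.5 -20.4]
mjawTR [ 0.5706 -0.0439  0.054 ] [-14.   17.2]
mjawBL [ 0.5431 -0.0061  0.054 ] [ 17.7 -17.2]
mjawBR [ 0.5404 -0.0446  0.054 ] [16.  21.3]
bolt [ 0.4677 -0.0144  0.06  ] [91.6 -0.2]
Vtip L [ 4.957e-01 -1.000e-04  5.400e-02] [ 65.5 -17.7]
Vtip R [ 0.486  -0.0381  0.054 ] [70.7 21.3]
V apex [ 0.4816 -0.0133  0.054 ] [78.  -2.9]
bush [ 0.5683 -0.2597  0.034 ]
bl [ 0.5672 -0.2443  0.034 ]
br [ 0.568  -0.2744  0.034 ]
bot [ 0.554  -0.2613  0.    ]
red [ 0.5703 -0.1827  0.034 ]
blank [ 0.5934 -0.349   0.034 ]
brass [ 0.4847 -0.248   0.03  ]
```

```bash
python3 - <<'E'
from h import *
c=np.load('pics/top_c.npy',allow_pickle=True).item()
for u in (200,300): print(atz(c,u,122,0).round(3),atz(c,u,107,0).round(3),atz(c,u,107,-.3).round(3))
s=np.load('pics/scene_c.npy',allow_pickle=True).item()
for u,v in [(400,208),(500,298),(330,165)]: print(atz(s,u,v,0).round(3))
E
```

```text
[0.734 0.082 0.   ] [0.772 0.085 0.   ] [ 0.887  0.173 -0.3  ]
[ 0.741 -0.153  0.   ] [ 0.778 -0.151  0.   ] [ 0.896 -0.133 -0.3  ]
[ 0.777 -0.22   0.   ]
[ 0.746 -0.571  0.   ]
[0.739 0.097 0.   ]
```

Call:
jog_arm([
  {"gripper":60,"tx":-16,"tz":38,"ty":12},
  {"tx":-16,"tz":38,"ty":12},
  {"tx":-16,"tz":38,"ty":12},
  {"tx":-16,"tz":38,"ty":12},
  {"tx":-16,"tz":38,"ty":12},
  {"ay":0.135},
  {"ay":0.135},
  {"ay":0.135},
  {"ay":0.135},
  {"ay":0.135},
  {"ay":0.135},
  {"ay":0.135},
])

```text
schema error: expected keys gripper, tx, ty, tz, ax, ay, az
```

Call:
jog_arm([
  {"gripper":60,"tx":-16,"ty":12,"tz":38,"ax":0,"ay":0,"az":0},
  {"gripper":60,"tx":-16,"ty":12,"tz":38,"ax":0,"ay":0,"az":0},
  {"gripper":60,"tx":-16,"ty":12,"tz":38,"ax":0,"ay":0,"az":0},
  {"gripper":60,"tx":-16,"ty":12,"tz":38,"ax":0,"ay":0,"az":0},
  {"gripper":60,"tx":-16,"ty":12,"tz":38,"ax":0,"ay":0,"az":0},
  {"gripper":60,"tx":0,"ty":0,"tz":0,"ax":0,"ay":0.135,"az":0},
  {"gripper":60,"tx":0,"ty":0,"tz":0,"ax":0,"ay":0.135,"az":0},
  {"gripper":60,"tx":0,"ty":0,"tz":0,"ax":0,"ay":0.135,"az":0},
  {"gripper":60,"tx":0,"ty":0,"tz":0,"ax":0,"ay":0.135,"az":0},
  {"gripper":60,"tx":0,"ty":0,"tz":0,"ax":0,"ay":0.135,"az":0},
  {"gripper":60,"tx":0,"ty":0,"tz":0,"ax":0,"ay":0.135,"az":0},
  {"gripper":60,"tx":0,"ty":0,"tz":0,"ax":0,"ay":0.135,"az":0},
])

```text
clock: 1.35
tcp_pos: [0.5665, -0.2625, 0.185]
orientation: [-1.149, 1.299, -1.299]
contact_force: [-0.7, 0.1, 0.0]
grip_width: 0.0599
```

```bash
python3 - <<'E'
from h import *
o=get_obs(); print(o['clock'],o['tcp_pos'],o['grip_width'],o['contact_force']); print(R.from_rotvec(o['orientation']).as_matrix().round(3), o['joints'].round(2))
im,c=grab('wrist','w1.png'); np.save('pics/w1_c.npy',c,allow_pickle=True)
im,c=grab('top','t1.png')
E
```

```text
1.35 [ 0.56654393 -0.26247223  0.18501837] 0.0599111221343339 [-0.72427446  0.05034008  0.01531979]
[[-0.122 -0.001  0.992]
 [-0.992  0.    -0.122]
 [-0.    -1.    -0.001]] [ 0.2   0.46  0.18  1.75 -0.1   0.94 -1.27]
```

View pics/w1.png

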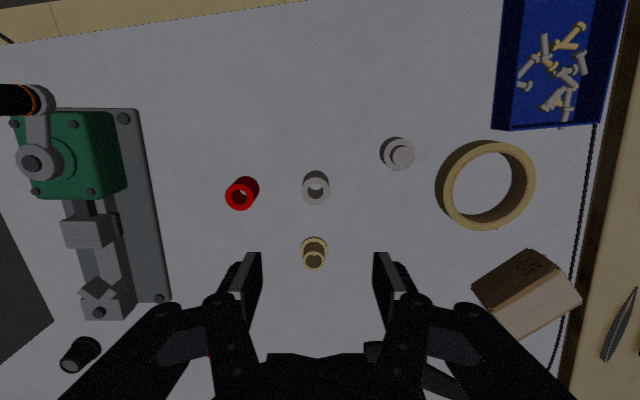

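```bash
python3 - <<'E'
import cv2
im=cv2.imread('pics/w1.png')
cv2.imwrite('pics/w1_b.png',cv2.resize(im[160:215,280:350],None,fx=10,fy=10,interpolation=cv2.INTER_CUBIC))
cv2.imwrite('pics/w1_v.png',cv2.resize(im[75:330,0:180],None,fx=3.1,fy=2.35,interpolation=cv2.INTER_CUBIC))
E
```

```text
(no output)
```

View pics/w1_b.png

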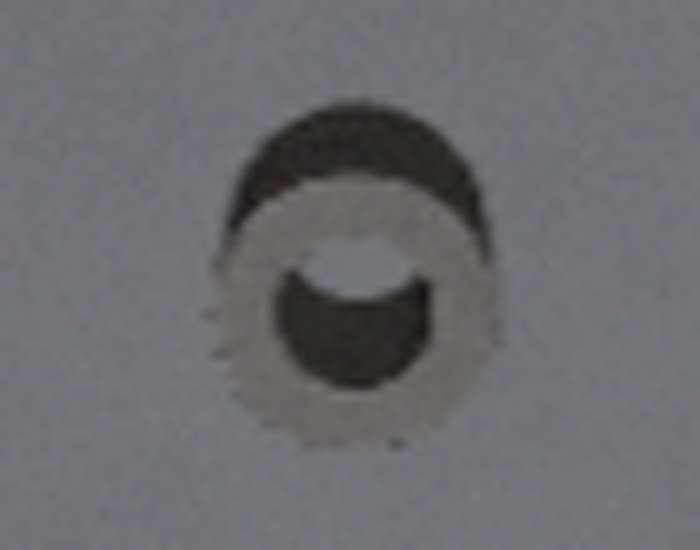

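```bash
python3 - <<'E'
from h import *
c=np.load('pics/w1_c.npy',allow_pickle=True).item()
g=lambda x,y,z:atz(c,280+(x+.5)/10-.5,160+(y+.5)/10-.5,z)
for x,y,z in [(356,311,.034),(217,311,.034),(498,311,.034),(356,172,.034),(356,448,.034),(361,100,0)]: print(g(x,y,z).round(4))
E
```

```text
[ 0.5677 -0.2611  0.034 ]
[ 0.5694 -0.2472  0.034 ]
[ 0.5659 -0.2752  0.034 ]
[ 0.5819 -0.2629  0.034 ]
[ 0.5532 -0.2593  0.034 ]
[ 0.5818 -0.2632  0.    ]
```

View pics/w1_v.png

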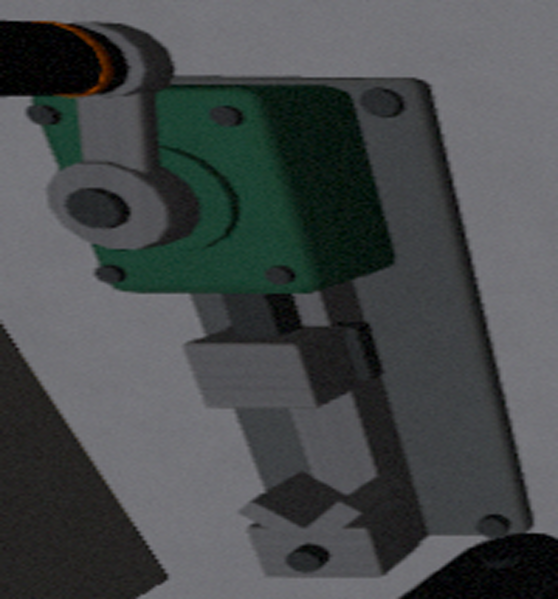

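Call:
jog_arm([
  {"gripper":50,"tx":-1.6,"ty":40,"tz":1.1,"ax":0,"ay":0,"az":0},
  {"gripper":50,"tx":0,"ty":40,"tz":0,"ax":0,"ay":0,"az":0},
  {"gripper":50,"tx":0,"ty":35,"tz":0,"ax":0,"ay":0,"az":0},
  {"gripper":50,"tx":0,"ty":25,"tz":0,"ax":0,"ay":0,"az":0},
  {"gripper":50,"tx":0,"ty":15,"tz":0,"ax":0,"ay":0,"az":0},
  {"gripper":50,"tx":0,"ty":12,"tz":0,"ax":0,"ay":0,"az":0},
  {"gripper":50,"tx":0,"ty":0,"tz":0,"ax":0,"ay":0,"az":0},
])

```text
clock: 2.15
tcp_pos: [0.5675, -0.2609, 0.0173]
orientation: [-1.153, 1.296, -1.293]
contact_force: [-0.1, 1.4, 0.3]
grip_width: 0.0499
```

```bash
python3 - <<'E'
from h import *
im,c=grab('wrist','w2.png')
E
```

```text
(no output)
```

View pics/w2.png

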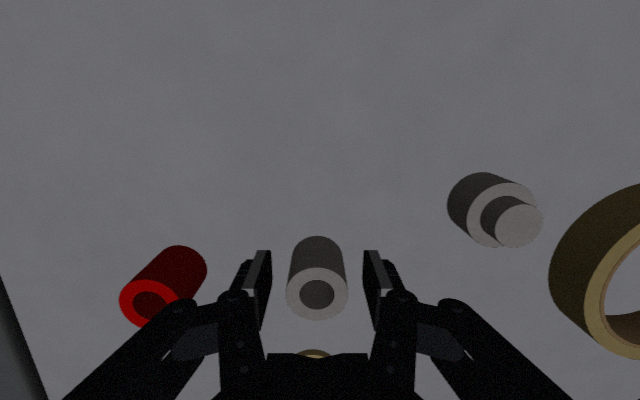

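The bushing (top ring near px (317,293)) stands between the open pads. Close and lift.

Call:
jog_arm([
  {"gripper":20,"tx":0,"ty":0,"tz":0,"ax":0,"ay":0,"az":0},
  {"gripper":20,"tx":0,"ty":0,"tz":0,"ax":0,"ay":0,"az":0},
  {"gripper":20,"tx":0,"ty":0,"tz":0,"ax":0,"ay":0,"az":0},
  {"gripper":20,"tx":0,"ty":0,"tz":0,"ax":0,"ay":0,"az":0},
  {"gripper":20,"tx":0,"ty":0,"tz":0,"ax":0,"ay":0,"az":0},
], newtons=40)

```text
clock: 2.7
tcp_pos: [0.569, -0.2616, 0.0198]
orientation: [-1.15, 1.293, -1.297]
contact_force: [-0.1, 0.3, 6.2]
grip_width: 0.0275
```

Call:
jog_arm([
  {"gripper":20,"tx":0,"ty":-20,"tz":0,"ax":0,"ay":0,"az":0},
  {"gripper":20,"tx":0,"ty":-40,"tz":0,"ax":0,"ay":0,"az":0},
  {"gripper":20,"tx":0,"ty":-45,"tz":0,"ax":0,"ay":0,"az":0},
  {"gripper":20,"tx":0,"ty":-45,"tz":0,"ax":0,"ay":0,"az":0},
  {"gripper":20,"tx":-33,"ty":0,"tz":-12,"ax":0,"ay":0,"az":0},
  {"gripper":20,"tx":-33,"ty":0,"tz":-12,"ax":0,"ay":0,"az":0},
  {"gripper":20,"tx":-33,"ty":0,"tz":-12,"ax":0,"ay":0,"az":0},
  {"gripper":20,"tx":-33,"ty":0,"tz":-12,"ax":0,"ay":0,"az":0},
  {"gripper":20,"tx":-33,"ty":0,"tz":-12,"ax":0,"ay":0,"az":0},
  {"gripper":20,"tx":-33,"ty":0,"tz":-12,"ax":0,"ay":0,"az":0},
  {"gripper":20,"tx":-33,"ty":0,"tz":-12,"ax":0,"ay":0,"az":0},
  {"gripper":20,"tx":0,"ty":0,"tz":0,"ax":0,"ay":0,"az":0},
])

```text
clock: 3.9
tcp_pos: [0.5105, -0.0164, 0.1684]
orientation: [-1.154, 1.291, -1.287]
contact_force: [0.2, 0.3, -2.2]
grip_width: 0.0275
```

```bash
python3 - <<'E'
from h import *
o=get_obs(); print(o['tcp_pos'],o['grip_width'],o['contact_force']); print(R.from_rotvec(o['orientation']).as_matrix().round(3), o['joints'].round(2))
im,c=grab('wrist','w3.png'); np.save('pics/w3_c.npy',c,allow_pickle=True)
im,c=grab('top','t3.png')
E
```

```text
[ 0.5104518  -0.01635837  0.16839323] 0.027495040393660405 [ 0.23726215  0.30340837 -2.17527048]
[[-0.109 -0.001  0.994]
 [-0.994  0.002 -0.109]
 [-0.002 -1.    -0.001]] [-0.18  0.3   0.11  2.03 -0.05  0.82 -1.72]
```

View pics/w3.png

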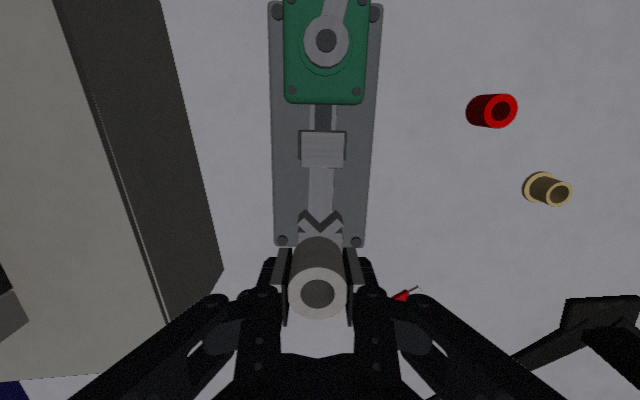

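View pics/t3.png

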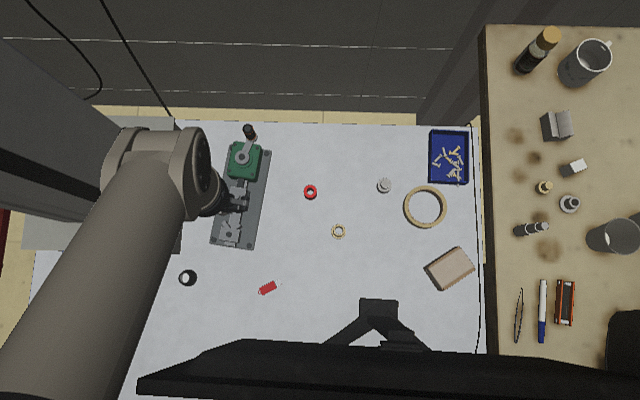

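```bash
python3 - <<'E'
import cv2
im=cv2.imread('pics/w3.png')
cv2.imwrite('pics/w3_a.png',cv2.resize(im[100:250,255:395],None,fx=5,fy=4,interpolation=cv2.INTER_CUBIC))
cv2.imwrite('pics/w3_c.png',cv2.resize(im[0:130,255:395],None,fx=5,fy=4,interpolation=cv2.INTER_CUBIC))
E
```

```text
(no output)
```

View pics/w3_a.png

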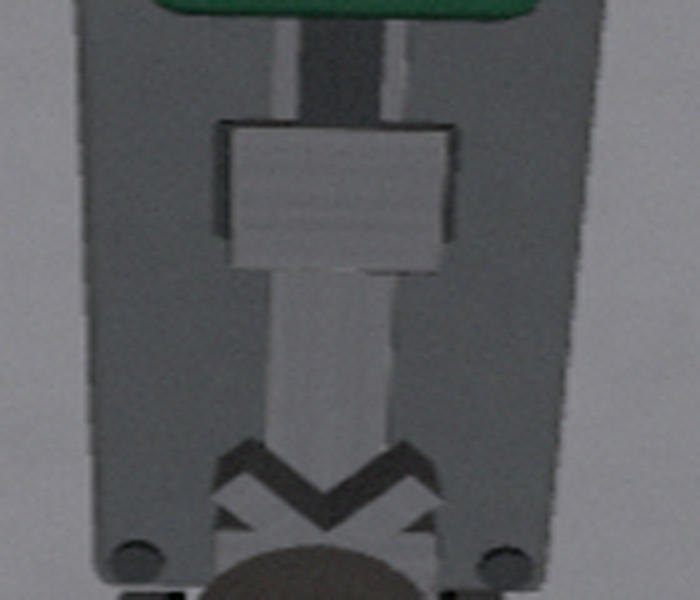

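View pics/w3_c.png

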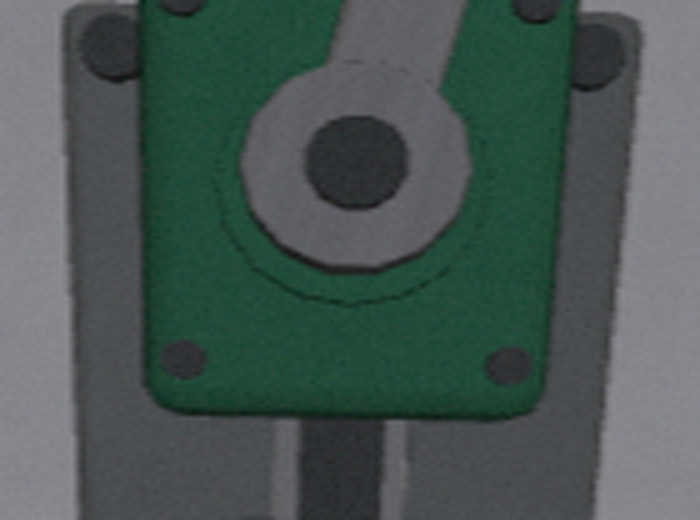

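```bash
python3 - <<'E'
from h import *
from scipy.optimize import least_squares
c=np.load('pics/w3_c.npy',allow_pickle=True).item()
A=lambda x,y,z:atz(c,255+(x+.5)/5-.5,100+(y+.5)/4-.5,z)
B=lambda x,y,z:atz(c,255+(x+.5)/5-.5,(y+.5)/4-.5,z)
L=[A(80,50,.012),A(90,350,.012),A(97,540,.012),B(65,60,.012)]; 
Rr=[A(600,50,.012),A(570,350,.012),A(548,540,.012),B(640,60,.012)]
for a,b in zip(L,Rr): print((a[:2]-b[:2]), np.linalg.norm(a-b), ((a+b)/2).round(4))
E1=[A(97,580,.012),A(545,590,.012)]; E2=[B(65,8,.012),B(640,18,.012)]
print('ends',np.array(E1).round(4),np.array(E2).round(4))
def res(p):
    a=p[2]; i=lambda q: np.array([np.cos(a)*(q[0]-p[0])+np.sin(a)*(q[1]-p[1]),-np.sin(a)*(q[0]-p[0])+np.cos(a)*(q[1]-p[1])])
    r=[i(q)[1]+.05 for q in L]+[i(q)[1]-.05 for q in Rr]+[i(q)[0]-.1165 for q in E1]+[i(q)[0]+.1165 for q in E2]
    ax=i(B(357,162,.085)); 
    return np.array(r+[ax[0]+.075,ax[1]])
r=least_squares(res,np.load('vise.npy')); p=r.x; print(p,(r.fun*1000).round(1)); np.save('vise2.npy',p)
def inv(q):
    d=np.array(q[:2])-p[:2]; a=p[2]; return np.array([np.cos(a)*d[0]+np.sin(a)*d[1],-np.sin(a)*d[0]+np.cos(a)*d[1]])
for n,q in [('face L',A(232,268,.054)),('face R',A(437,272,.054)),('apex top',A(325,530,.054)),('apex bot',A(325,493,.031)),('tipL',A(250,475,.054)),('tipR',A(405,475,.054)),('outL',A(210,498,.054)),('outR',A(440,498,.054)),('railL',A(268,400,.03)),('railR',A(390,400,.03)),('hub',B(357,162,.085)),('boxL',B(145,250,.062)),('boxR',B(562,250,.062))]:
    print(n,q.round(4),(inv(q)*1000).round(1))
o=get_obs(); print('tcp',(inv(o['tcp_pos'])*1000).round(1), o['contact_force'])
E
```

```text
[0.01068764 0.0970757 ] 0.09766225889815197 [ 0.5855 -0.0299  0.012 ]
[0.01067824 0.09740484] 0.09798840702312295 [ 0.5131 -0.0203  0.012 ]
[0.01058518 0.0968575 ] 0.09743419209750126 [ 0.4604 -0.0131  0.012 ]
[0.01075361 0.09722653] 0.09781941892339512 [ 0.6639 -0.0401  0.012 ]
ends [[ 0.4538  0.0372  0.012 ]
 [ 0.4401 -0.06    0.012 ]] [[ 0.6786  0.0069  0.012 ]
 [ 0.6662 -0.089   0.012 ]]
[ 0.55912715 -0.02627062  3.00980643] [ 1.3  1.2  1.2  1.1 -1.1 -0.9 -1.4 -1.1 -3.8 -3.   2.4  2.1  2.3 -0.2]
face L [ 0.5446 -0.0065  0.054 ] [ 17.  -17.7]
face R [ 0.5399 -0.041   0.054 ] [17.1 17.2]
apex top [ 0.4823 -0.0157  0.054 ] [77.5 -0.4]
apex bot [ 0.4819 -0.0158  0.031 ] [77.9 -0.2]
tipL [ 0.4973 -0.0037  0.054 ] [ 64.3 -14.3]
tipR [ 0.4943 -0.0315  0.054 ] [63.6 13.7]
outL [0.4925 0.0042 0.054 ] [ 70.  -21.5]
outR [ 0.488  -0.0373  0.054 ] [69.1 20.3]
railL [ 0.5069 -0.0074  0.03  ] [ 54.2 -11.9]
railR [ 0.5044 -0.0309  0.03  ] [53.7 11.8]
hub [ 0.6313 -0.0356  0.085 ] [-72.7  -0.2]
boxL [ 0.6247 -0.0043  0.062 ] [-62.1 -30.4]
boxR [ 0.618  -0.0652  0.062 ] [-63.4  30.8]
tcp [47.9  1.2] [-0.58065479 -0.41211633 -2.16766989]
```

Call:
jog_arm([
  {"gripper":20,"tx":3,"ty":0,"tz":5.4,"ax":0,"ay":0.02,"az":0},
  {"gripper":20,"tx":0,"ty":30,"tz":0,"ax":0,"ay":0,"az":0},
  {"gripper":20,"tx":0,"ty":35,"tz":0,"ax":0,"ay":0,"az":0},
  {"gripper":20,"tx":0,"ty":25,"tz":0,"ax":0,"ay":0,"az":0},
  {"gripper":20,"tx":0,"ty":15,"tz":0,"ax":0,"ay":0,"az":0},
  {"gripper":20,"tx":0,"ty":8,"tz":0,"ax":0,"ay":0,"az":0},
  {"gripper":20,"tx":0,"ty":0,"tz":0,"ax":0,"ay":0,"az":0},
  {"gripper":20,"tx":0,"ty":0,"tz":0,"ax":0,"ay":0,"az":0},
])

```text
clock: 4.8
tcp_pos: [0.5174, -0.0263, 0.0559]
orientation: [-1.14, 1.31, -1.311]
contact_force: [0.9, -0.3, -0.4]
grip_width: 0.0276
```

```bash
python3 - <<'E'
from h import *
o=get_obs(); print(o['tcp_pos'],R.from_rotvec(o['orientation']).as_matrix().round(3))
im,c=grab('wrist','w4.png'); im,c=grab('scene','s4.png')
cv2.imwrite('pics/s4c.png',cv2.resize(im[140:230,230:350,::-1],None,fx=6,fy=6,interpolation=cv2.INTER_CUBIC))
E
```

```text
[ 0.51737756 -0.0262601   0.05587771] [[-0.138  0.001  0.99 ]
 [-0.99  -0.    -0.138]
 [ 0.    -1.     0.001]]
```

View pics/w4.png

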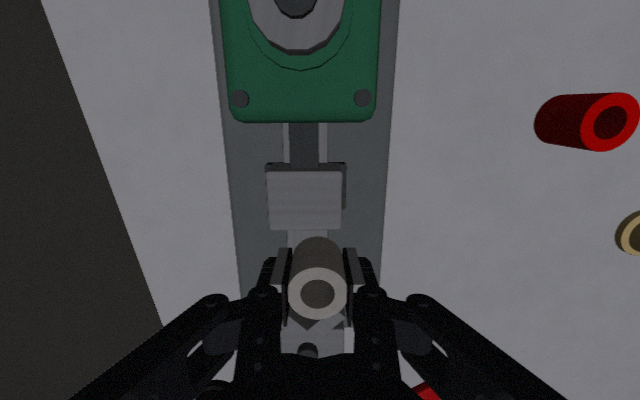

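View pics/s4c.png

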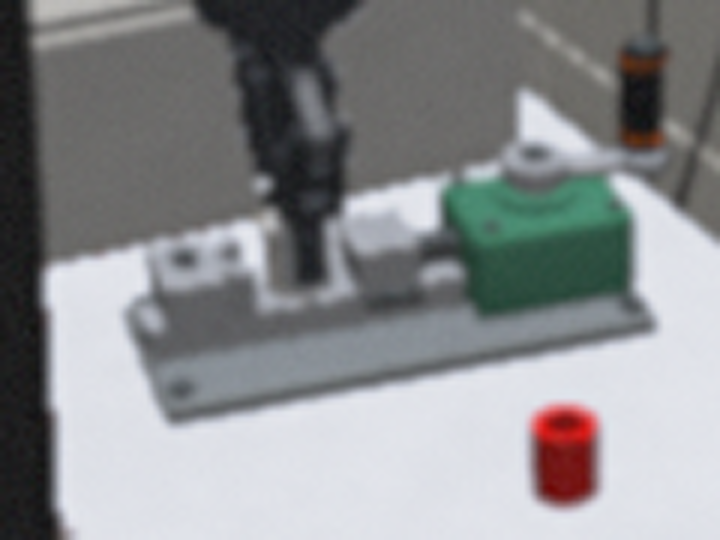

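Call:
jog_arm([
  {"gripper":20,"tx":-3,"ty":0,"tz":-1.3,"ax":0,"ay":0,"az":0},
  {"gripper":20,"tx":-3,"ty":0,"tz":-1.3,"ax":0,"ay":0,"az":0},
  {"gripper":20,"tx":0,"ty":2,"tz":0,"ax":0,"ay":0,"az":0},
  {"gripper":20,"tx":0,"ty":0,"tz":0,"ax":0,"ay":0,"az":0},
  {"gripper":20,"tx":0,"ty":0,"tz":0,"ax":0,"ay":0,"az":0},
])

```text
clock: 5.4
tcp_pos: [0.5148, -0.0192, 0.0533]
orientation: [-1.141, 1.31, -1.31]
contact_force: [0.5, 0.4, -1.1]
grip_width: 0.0276
```

```bash
python3 - <<'E'
from h import *
o=get_obs(); print(o['tcp_pos'],o['contact_force'])
im,c=grab('wrist','w5.png')
cv2.imwrite('pics/w5c.png',cv2.resize(im[150:370,230:410,::-1],None,fx=2.7,fy=2.7,interpolation=cv2.INTER_CUBIC))
E
```

```text
[ 0.51480541 -0.01922554  0.05326346] [ 0.48002345  0.44448536 -1.14082974]
```

View pics/w5c.png

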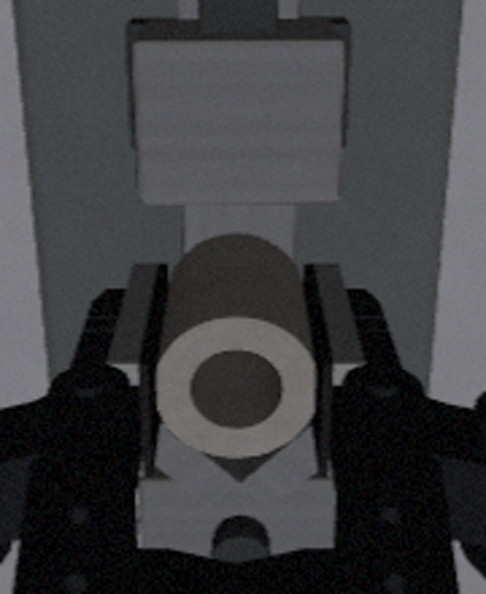

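Call:
jog_arm([
  {"gripper":20,"tx":0,"ty":1.5,"tz":0,"ax":0,"ay":0,"az":0},
  {"gripper":20,"tx":0,"ty":1,"tz":0,"ax":0,"ay":0,"az":0},
  {"gripper":20,"tx":0,"ty":0,"tz":0,"ax":0,"ay":0,"az":0},
])

```text
clock: 5.75
tcp_pos: [0.5147, -0.0193, 0.0506]
orientation: [-1.141, 1.31, -1.31]
contact_force: [0.4, 0.9, -1.8]
grip_width: 0.0274
```

Call:
jog_arm([
  {"gripper":20,"tx":0,"ty":1,"tz":0,"ax":0,"ay":0,"az":0},
  {"gripper":20,"tx":0,"ty":0,"tz":0,"ax":0,"ay":0,"az":0},
])

```text
clock: 5.95
tcp_pos: [0.515, -0.0192, 0.0499]
orientation: [-1.141, 1.309, -1.31]
contact_force: [-0.4, 0.4, -1.2]
grip_width: 0.0278
```

Call:
jog_arm([
  {"gripper":20,"tx":0,"ty":0.7,"tz":0,"ax":0,"ay":0,"az":0},
  {"gripper":20,"tx":0,"ty":0,"tz":0,"ax":0,"ay":0,"az":0},
])

```text
clock: 6.15
tcp_pos: [0.5153, -0.0193, 0.0498]
orientation: [-1.14, 1.309, -1.31]
contact_force: [-1.3, 0.2, 6.4]
grip_width: 0.0275
```

Call:
jog_arm([
  {"gripper":20,"tx":0,"ty":0.7,"tz":0,"ax":0,"ay":0,"az":0},
  {"gripper":20,"tx":0,"ty":0,"tz":0,"ax":0,"ay":0,"az":0},
])

```text
clock: 6.35
tcp_pos: [0.5156, -0.0193, 0.0497]
orientation: [-1.14, 1.309, -1.31]
contact_force: [-3.1, 0.4, 14.4]
grip_width: 0.0276
```

Call:
jog_arm([
  {"gripper":20,"tx":0,"ty":-1,"tz":0,"ax":0,"ay":0,"az":0},
  {"gripper":20,"tx":0,"ty":0,"tz":0,"ax":0,"ay":0,"az":0},
  {"gripper":34,"tx":0,"ty":0,"tz":0,"ax":0,"ay":0,"az":0},
  {"gripper":45,"tx":0,"ty":0,"tz":0,"ax":0,"ay":0,"az":0},
  {"gripper":50,"tx":0,"ty":0,"tz":0,"ax":0,"ay":0,"az":0},
  {"gripper":50,"tx":0,"ty":0,"tz":0,"ax":0,"ay":0,"az":0},
])

```text
clock: 6.95
tcp_pos: [0.5148, -0.0192, 0.0492]
orientation: [-1.141, 1.31, -1.309]
contact_force: [-0.9, 0.4, -0.8]
grip_width: 0.05
```

```bash
python3 - <<'E'
from h import *
im,c=grab('wrist','w6.png')
cv2.imwrite('pics/w6c.png',cv2.resize(im[150:370,230:410,::-1],None,fx=2.7,fy=2.7,interpolation=cv2.INTER_CUBIC))
E
```

```text
(no output)
```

View pics/w6c.png

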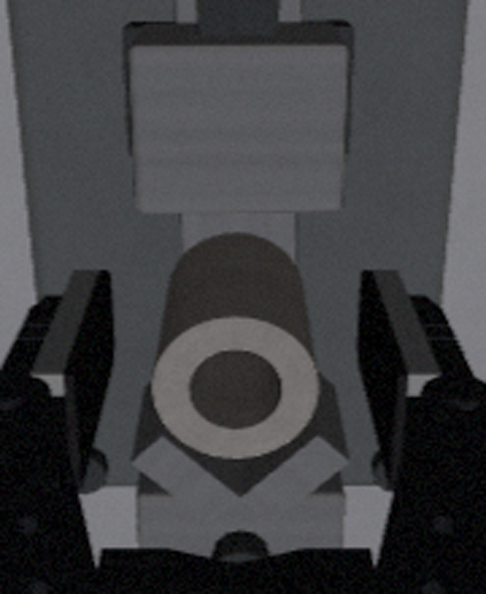

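Call:
jog_arm([
  {"gripper":50,"tx":0,"ty":-10,"tz":0,"ax":0,"ay":0,"az":0},
  {"gripper":50,"tx":0,"ty":-20,"tz":0,"ax":0,"ay":0,"az":0},
  {"gripper":50,"tx":0,"ty":-30,"tz":0,"ax":0,"ay":0,"az":0},
  {"gripper":50,"tx":0,"ty":-40,"tz":0,"ax":0,"ay":0,"az":0},
  {"gripper":50,"tx":0,"ty":-40,"tz":0,"ax":0,"ay":0,"az":0},
  {"gripper":50,"tx":0,"ty":0,"tz":30,"ax":0,"ay":0,"az":0},
  {"gripper":50,"tx":0,"ty":0,"tz":30,"ax":0,"ay":0,"az":0},
  {"gripper":50,"tx":0,"ty":0,"tz":0,"ax":0,"ay":0,"az":0},
])

```text
clock: 7.8
tcp_pos: [0.5777, -0.0278, 0.191]
orientation: [-1.138, 1.306, -1.312]
contact_force: [-0.4, 0.1, -0.7]
grip_width: 0.0502
```

```bash
python3 - <<'E'
from h import *
o=get_obs(); print(o['clock'],o['tcp_pos'],o['contact_force'],o['joints'].round(2))
im,c=grab('wrist','w7.png'); np.save('pics/w7_c.npy',c,allow_pickle=True)
im,c=grab('top','t7.png')
im,c=grab('scene','s7.png')
cv2.imwrite('pics/s7c.png',cv2.resize(im[60:230,220:400,::-1],None,fx=3.5,fy=3.5,interpolation=cv2.INTER_CUBIC))
E
```

```text
7.8 [ 0.57771099 -0.02776534  0.19096338] [-0.37361193  0.12474915 -0.72055389] [-0.17  0.38  0.14  1.86 -0.06  0.91 -1.71]
```

View pics/w7.png

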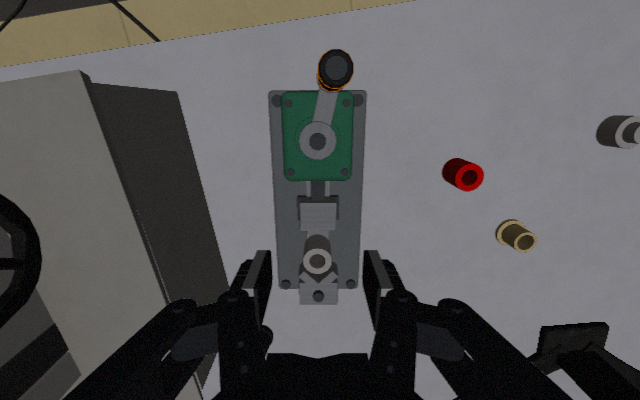

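View pics/t7.png

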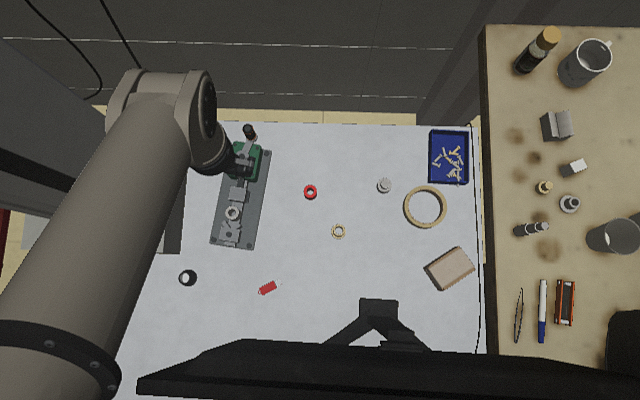

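View pics/s7c.png

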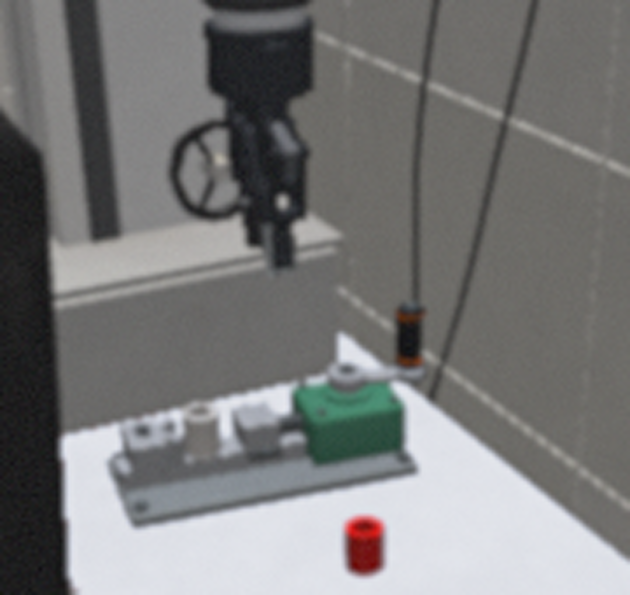

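```bash
python3 - <<'E'
from h import *
c=np.load('pics/w7_c.npy',allow_pickle=True).item(); t=np.load('pics/top_c.npy',allow_pickle=True).item(); s=np.load('pics/scene_c.npy',allow_pickle=True).item()
for z in (0,-.1,-.3,-.5,-.7): print(z,atz(c,40,14,z).round(3),atz(c,90,3,z).round(3),atz(t,200,108,z).round(3))
# cabinet top corner
for z in (.05,.1,.15,.2,.25,.3): print(z,'cab w7',atz(c,178,92,z).round(3),atz(c,82,73,z).round(3),'top0',atz(t,190,118,z).round(3), atz(t,182,252,z).round(3),atz(t,175,118,z).round(3))
im=cv2.imread('pics/w7.png'); cv2.imwrite('pics/w7s.png',cv2.resize(im[35:175,260:380],None,fx=5,fy=4,interpolation=cv2.INTER_CUBIC))
print(c['world_from_camera'][:3,3])
E
```

```text
0 [0.778 0.211 0.   ] [0.78  0.161 0.   ] [0.769 0.085 0.   ]
-0.1 [ 0.816  0.29  -0.1  ] [ 0.819  0.223 -0.1  ] [ 0.807  0.114 -0.1  ]
-0.3 [ 0.891  0.447 -0.3  ] [ 0.895  0.348 -0.3  ] [ 0.884  0.173 -0.3  ]
-0.5 [ 0.966  0.604 -0.5  ] [ 0.971  0.474 -0.5  ] [ 0.961  0.231 -0.5  ]
-0.7 [ 1.041  0.761 -0.7  ] [ 1.048  0.599 -0.7  ] [ 1.037  0.29  -0.7  ]
0.05 cab w7 [0.687 0.079 0.05 ] [0.713 0.156 0.05 ] top0 [0.726 0.091 0.05 ] [0.427 0.084 0.05 ] [0.725 0.125 0.05 ]
0.1 cab w7 [0.682 0.057 0.1  ] [0.703 0.12  0.1  ] top0 [0.708 0.075 0.1  ] [0.425 0.069 0.1  ] [0.707 0.107 0.1  ]
0.15 cab w7 [0.677 0.035 0.15 ] [0.693 0.083 0.15 ] top0 [0.69 0.06 0.15] [0.422 0.053 0.15 ] [0.689 0.09  0.15 ]
0.2 cab w7 [0.671 0.013 0.2  ] [0.683 0.047 0.2  ] top0 [0.672 0.044 0.2  ] [0.42  0.038 0.2  ] [0.671 0.072 0.2  ]
0.25 cab w7 [ 0.666 -0.009  0.25 ] [0.673 0.011 0.25 ] top0 [0.654 0.028 0.25 ] [0.417 0.023 0.25 ] [0.653 0.055 0.25 ]
0.3 cab w7 [ 0.661 -0.031  0.3  ] [ 0.662 -0.025  0.3  ] top0 [0.636 0.013 0.3  ] [0.415 0.007 0.3  ] [0.635 0.038 0.3  ]
[ 0.65854467 -0.03913297  0.3191073 ]
```

View pics/w7s.png

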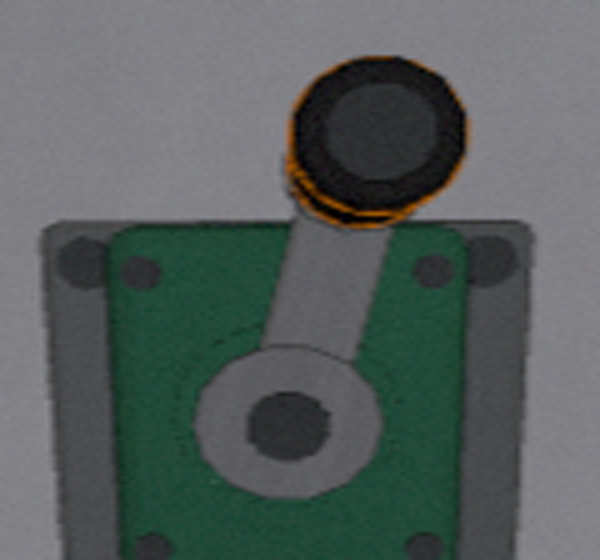

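```bash
python3 - <<'E'
from h import *
t=np.load('pics/top_c.npy',allow_pickle=True).item(); s=np.load('pics/scene_c.npy',allow_pickle=True).item()
def atx(c,u,v,x):
    o,d=ray(c,u,v); return (o+d*(x-o[0])/d[0]).round(3)
for X in (.78,.85,.9,.95,1.0,1.05,1.1): print(X,atx(t,250,42,X),atx(t,250,108,X),'|',atx(s,318.6,142.9,X),atx(s,398.6,202.9,X),'|',atx(s,312,70,X),atx(s,400,110,X))
c=np.load('pics/w7_c.npy',allow_pickle=True).item()
g=lambda x,y,z:atz(c,260+(x+.5)/5-.5,35+(y+.5)/4-.5,z)
for n,x,y,z in [('slv top',380,132,.129),('l',291,132,.129),('r',469,132,.129),('t',380,55,.129),('b',380,212,.129),('hubtop',288,425,.085)]: print(n,g(x,y,z).round(4))
p=np.load('vise2.npy');a=p[2]; print('axis from vise2', p[:2]+np.array([np.cos(a)*-.075,np.sin(a)*-.075]))
# top view sleeve top
print(atz(t,200+190.5/4-.5,115+52.5/4-.5,.129).round(4))
E
```

```text
0.78 [ 0.78  -0.078  0.292] [ 0.78 -0.03 -0.02] | [0.78  0.258 0.01 ] [ 0.78  -0.209  0.009] | [0.78  0.299 0.255] [ 0.78  -0.178  0.252]
0.85 [ 0.85  -0.054  0.166] [ 0.85   0.002 -0.201] | [ 0.85   0.398 -0.055] [ 0.85  -0.125 -0.056] | [0.85  0.444 0.22 ] [ 0.85  -0.091  0.216]
0.9 [ 0.9   -0.038  0.075] [ 0.9    0.025 -0.33 ] | [ 0.9    0.498 -0.101] [ 0.9   -0.066 -0.102] | [0.9   0.547 0.195] [ 0.9   -0.028  0.191]
0.95 [ 0.95  -0.021 -0.015] [ 0.95   0.048 -0.459] | [ 0.95   0.597 -0.147] [ 0.95  -0.006 -0.148] | [0.95 0.65 0.17] [0.95  0.034 0.165]
1.0 [ 1.    -0.004 -0.106] [ 1.     0.071 -0.589] | [ 1.     0.697 -0.193] [ 1.     0.053 -0.195] | [1.    0.753 0.145] [1.    0.096 0.14 ]
1.05 [ 1.05   0.013 -0.196] [ 1.05   0.093 -0.718] | [ 1.05   0.797 -0.239] [ 1.05   0.113 -0.241] | [1.05  0.856 0.12 ] [1.05  0.158 0.115]
1.1 [ 1.1    0.03  -0.287] [ 1.1    0.116 -0.847] | [ 1.1    0.897 -0.285] [ 1.1    0.172 -0.287] | [1.1   0.96  0.094] [1.1   0.22  0.089]
slv top [ 0.6791 -0.0534  0.129 ]
l [ 0.6806 -0.0428  0.129 ]
r [ 0.6776 -0.064   0.129 ]
t [ 0.6894 -0.0546  0.129 ]
b [ 0.668  -0.0521  0.129 ]
hubtop [ 0.633  -0.0359  0.085 ]
axis from vise2 [ 0.6334768 -0.036126 ]
[ 0.68   -0.0524  0.129 ]
```

Call:
jog_arm([
  {"gripper":50,"tx":3.7,"ty":0,"tz":35,"ax":0,"ay":0,"az":0},
  {"gripper":50,"tx":3.7,"ty":0,"tz":35,"ax":0,"ay":0,"az":0},
  {"gripper":50,"tx":3.8,"ty":0,"tz":34,"ax":0,"ay":0,"az":0},
  {"gripper":50,"tx":0,"ty":20,"tz":0,"ax":0,"ay":0,"az":0},
  {"gripper":50,"tx":0,"ty":10,"tz":0,"ax":0,"ay":0,"az":0},
  {"gripper":50,"tx":0,"ty":0,"tz":0,"ax":0,"ay":0,"az":0},
])

```text
clock: 8.55
tcp_pos: [0.6732, -0.0523, 0.1572]
orientation: [-1.145, 1.313, -1.307]
contact_force: [0.1, -0.4, 0.3]
grip_width: 0.05
```

```bash
python3 - <<'E'
from h import *
o=get_obs(); print(o['tcp_pos'],o['contact_force'],R.from_rotvec(o['orientation']).as_matrix().round(3))
im,c=grab('wrist','w8.png'); np.save('pics/w8_c.npy',c,allow_pickle=True)
E
```

```text
[ 0.67315606 -0.05230306  0.15722172] [ 0.11959697 -0.38541248  0.34398925] [[-0.136 -0.005  0.991]
 [-0.991  0.    -0.136]
 [ 0.    -1.    -0.005]]
```

View pics/w8.png

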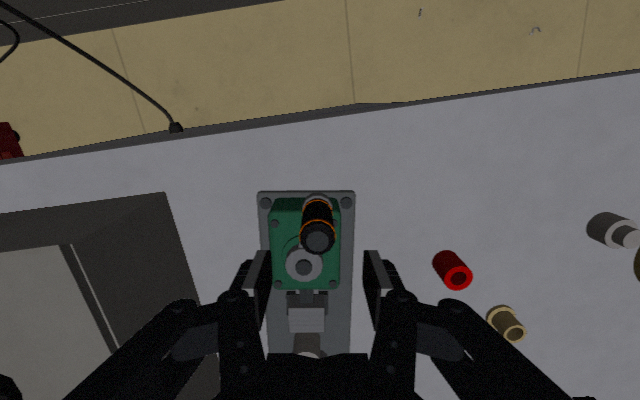

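```bash
python3 - <<'E'
from h import *
c=np.load('pics/w8_c.npy',allow_pickle=True).item()
im=cv2.imread('pics/w8.png'); cv2.imwrite('pics/w8s.png',cv2.resize(im[180:290,250:370],None,fx=5,fy=5,interpolation=cv2.INTER_CUBIC))
for u,v,z in [(318,238,.129),(304,264,.085),(316,202,.079)]: print(atz(c,u,v,z).round(4))
E
```

```text
[ 0.6803 -0.0541  0.129 ]
[ 0.6382 -0.0374  0.085 ]
[ 0.6861 -0.0536  0.079 ]
```

View pics/w8s.png

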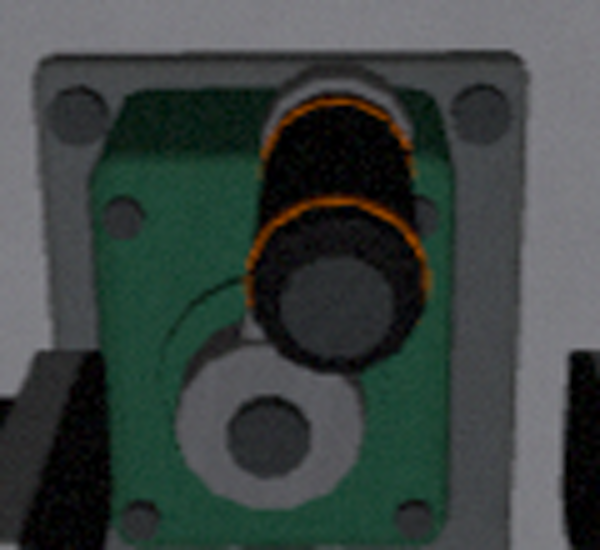

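Call:
jog_arm([
  {"gripper":50,"tx":0.5,"ty":0,"tz":6.9,"ax":0,"ay":0,"az":0},
  {"gripper":50,"tx":0,"ty":0,"tz":0,"ax":0,"ay":0,"az":0},
  {"gripper":50,"tx":0,"ty":15,"tz":0,"ax":0,"ay":0,"az":0},
  {"gripper":50,"tx":0,"ty":15,"tz":0,"ax":0,"ay":0,"az":0},
  {"gripper":50,"tx":0,"ty":12,"tz":0,"ax":0,"ay":0,"az":0},
  {"gripper":50,"tx":0,"ty":7,"tz":0,"ax":0,"ay":0,"az":0},
  {"gripper":50,"tx":0,"ty":0,"tz":0,"ax":0,"ay":0,"az":0},
])

```text
clock: 9.3
tcp_pos: [0.6814, -0.0541, 0.1084]
orientation: [-1.144, 1.312, -1.308]
contact_force: [-0.7, -0.1, 0.1]
grip_width: 0.0497
```

Call:
jog_arm([
  {"gripper":30,"tx":0,"ty":0,"tz":-1,"ax":0,"ay":0,"az":0},
  {"gripper":15,"tx":0,"ty":0,"tz":0,"ax":0,"ay":0,"az":0},
  {"gripper":15,"tx":0,"ty":0,"tz":0,"ax":0,"ay":0,"az":0},
  {"gripper":15,"tx":0,"ty":0,"tz":0,"ax":0,"ay":0,"az":0},
  {"gripper":15,"tx":0,"ty":0,"tz":0,"ax":0,"ay":0,"az":0},
  {"gripper":15,"tx":0,"ty":0,"tz":0,"ax":0,"ay":0,"az":0},
], newtons=60)

```text
clock: 9.9
tcp_pos: [0.682, -0.0538, 0.1112]
orientation: [-1.14, 1.309, -1.31]
contact_force: [-1.8, 1.3, 5.9]
grip_width: 0.0203
```

```bash
python3 - <<'E'
from h import *
o=get_obs(); print(o['tcp_pos'],o['contact_force'],o['grip_width'],R.from_rotvec(o['orientation']).as_matrix().round(3))
im,c=grab('wrist','w9.png'); im,c=grab('scene','s9.png')
cv2.imwrite('pics/s9c.png',cv2.resize(im[60:230,220:400,::-1],None,fx=3.5,fy=3.5,interpolation=cv2.INTER_CUBIC))
E
```

```text
[ 0.6819977  -0.05380703  0.11116329] [-1.84885628  1.33865659  5.94627918] 0.02034372671865559 [[-0.137  0.001  0.991]
 [-0.991  0.    -0.137]
 [-0.    -1.     0.001]]
```

View pics/w9.png

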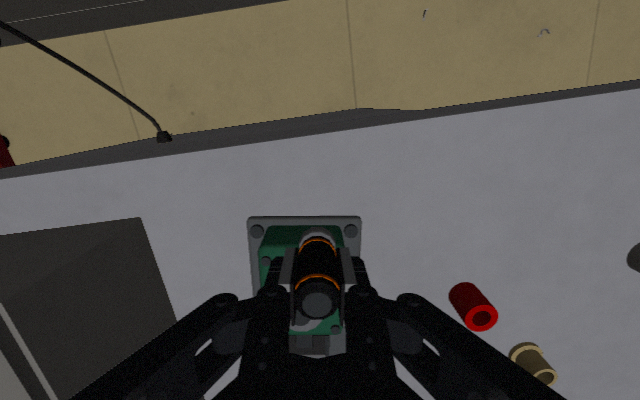

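View pics/s9c.png

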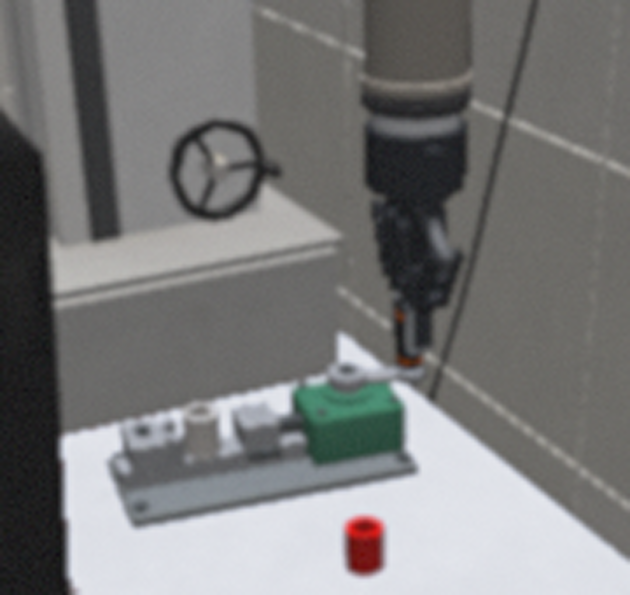

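```bash
cat > arc.py <<'E'
from h import *
import sys
def arc(C,r,total,n,radfix=True,cmd=None):
    o=get_obs(); M=R.from_rotvec(o['orientation']).as_matrix(); p=o['tcp_pos'][:2]; C=np.array(C)
    f=o['contact_force']; d=p-C; phi=np.arctan2(d[1],d[0]); rad=np.linalg.norm(d)
    er=d/rad; et=np.array([er[1],-er[0]]) # clockwise
    print('clock',o['clock'],'phi',round(phi,3),'rad mm',round(rad*1000,1),'Ftan(resist)',round(-f[:2]@et,2),'Frad',round(f[:2]@er,2),'Fz',round(f[2],1),'w',round(o['grip_width']*1000,1),'z',o['tcp_pos'][2].round(4),'q',o['joints'].round(2))
    q=p.copy(); 
    for i in range(n):
        a=phi-total*(i+1)/n
        rr=r if radfix else rad
        rr=rad+(rr-rad)*min(1,(i+1)/3)
        t=C+rr*np.array([np.cos(a),np.sin(a)]); dd=t-q; q=t
        v=M.T@np.array([dd[0],dd[1],0])*1000
        print({"tx":round(v[0],1),"tz":round(v[2],1)},end=' ')
    print()
if __name__=='__main__':
    a=list(map(float,sys.argv[1:])); arc((a[0],a[1]),a[2],a[3],int(a[4]))
E
python3 arc.py .6335 -.036 .0508 .5 6
```

```text
clock 10.0 phi -0.352 rad mm 51.7 Ftan(resist) 0.28 Frad -2.3 Fz 5.6 w 20.1 z 0.1112 q [-0.1   0.63  0.13  1.65 -0.1   0.87 -1.64]
{'tx': np.float64(4.1), 'tz': np.float64(-1.4)} {'tx': np.float64(3.9), 'tz': np.float64(-1.7)} {'tx': np.float64(3.7), 'tz': np.float64(-2.0)} {'tx': np.float64(3.7), 'tz': np.float64(-2.1)} {'tx': np.float64(3.5), 'tz': np.float64(-2.4)} {'tx': np.float64(3.3), 'tz': np.float64(-2.6)}
```

Call:
jog_arm([
  {"gripper":15,"tx":4.1,"ty":-0.5,"tz":-1.4,"ax":0,"ay":0,"az":0},
  {"gripper":15,"tx":3.9,"ty":0,"tz":-1.7,"ax":0,"ay":0,"az":0},
  {"gripper":15,"tx":3.7,"ty":0,"tz":-2.0,"ax":0,"ay":0,"az":0},
  {"gripper":15,"tx":3.7,"ty":0,"tz":-2.1,"ax":0,"ay":0,"az":0},
  {"gripper":15,"tx":3.5,"ty":0,"tz":-2.4,"ax":0,"ay":0,"az":0},
  {"gripper":15,"tx":3.3,"ty":0,"tz":-2.6,"ax":0,"ay":0,"az":0},
])

```text
clock: 10.6
tcp_pos: [0.6691, -0.0726, 0.1114]
orientation: [-1.136, 1.305, -1.31]
contact_force: [6.0, 4.1, -2.4]
grip_width: 0.0204
```

```bash
python3 arc.py .6335 -.036 .0508 .8 10
```

```text
clock 10.6 phi -0.8 rad mm 51.1 Ftan(resist) 7.17 Frad 1.3 Fz -2.4 w 20.4 z 0.1114 q [-0.07  0.61  0.13  1.68 -0.1   0.85 -1.61]
{'tx': np.float64(3.0), 'tz': np.float64(-2.7)} {'tx': np.float64(2.8), 'tz': np.float64(-2.9)} {'tx': np.float64(2.6), 'tz': np.float64(-3.2)} {'tx': np.float64(2.4), 'tz': np.float64(-3.3)} {'tx': np.float64(2.1), 'tz': np.float64(-3.5)} {'tx': np.float64(1.8), 'tz': np.float64(-3.6)} {'tx': np.float64(1.5), 'tz': np.float64(-3.8)} {'tx': np.float64(1.2), 'tz': np.float64(-3.9)} {'tx': np.float64(0.9), 'tz': np.float64(-4.0)} {'tx': np.float64(0.6), 'tz': np.float64(-4.0)}
```

Call:
jog_arm([
  {"gripper":15,"tx":3.0,"ty":0,"tz":-2.7,"ax":0,"ay":0,"az":0},
  {"gripper":15,"tx":2.8,"ty":0,"tz":-2.9,"ax":0,"ay":0,"az":0},
  {"gripper":15,"tx":2.6,"ty":0,"tz":-3.2,"ax":0,"ay":0,"az":0},
  {"gripper":15,"tx":2.4,"ty":0,"tz":-3.3,"ax":0,"ay":0,"az":0},
  {"gripper":15,"tx":2.1,"ty":0,"tz":-3.5,"ax":0,"ay":0,"az":0},
  {"gripper":15,"tx":1.8,"ty":0,"tz":-3.6,"ax":0,"ay":0,"az":0},
  {"gripper":15,"tx":1.5,"ty":0,"tz":-3.8,"ax":0,"ay":0,"az":0},
  {"gripper":15,"tx":1.2,"ty":0,"tz":-3.9,"ax":0,"ay":0,"az":0},
  {"gripper":15,"tx":0.9,"ty":0,"tz":-4.0,"ax":0,"ay":0,"az":0},
  {"gripper":15,"tx":0.6,"ty":0,"tz":-4.0,"ax":0,"ay":0,"az":0},
])

```text
clock: 11.6
tcp_pos: [0.6321, -0.0861, 0.1113]
orientation: [-1.136, 1.305, -1.309]
contact_force: [8.3, 4.3, -4.0]
grip_width: 0.0204
```

```bash
python3 arc.py .6335 -.036 .0505 .8 10
```

```text
clock 11.6 phi -1.599 rad mm 50.1 Ftan(resist) 8.2 Frad -4.49 Fz -4.0 w 20.4 z 0.1113 q [-0.06  0.56  0.13  1.77 -0.1   0.81 -1.59]
{'tx': np.float64(0.4), 'tz': np.float64(-4.0)} {'tx': np.float64(0.1), 'tz': np.float64(-4.0)} {'tx': np.float64(-0.3), 'tz': np.float64(-4.0)} {'tx': np.float64(-0.7), 'tz': np.float64(-4.0)} {'tx': np.float64(-1.0), 'tz': np.float64(-3.9)} {'tx': np.float64(-1.3), 'tz': np.float64(-3.8)} {'tx': np.float64(-1.6), 'tz': np.float64(-3.7)} {'tx': np.float64(-1.9), 'tz': np.float64(-3.6)} {'tx': np.float64(-2.2), 'tz': np.float64(-3.4)} {'tx': np.float64(-2.5), 'tz': np.float64(-3.2)}
```

```bash
python3 arc.py .634 -.0357 .0500 .8 10
```

```text
clock 11.6 phi -1.609 rad mm 50.5 Ftan(resist) 8.16 Frad -4.57 Fz -4.0 w 20.4 z 0.1113 q [-0.06  0.56  0.13  1.77 -0.1   0.81 -1.59]
{'tx': np.float64(0.1), 'tz': np.float64(-4.0)} {'tx': np.float64(-0.2), 'tz': np.float64(-4.0)} {'tx': np.float64(-0.6), 'tz': np.float64(-4.0)} {'tx': np.float64(-0.7), 'tz': np.float64(-3.9)} {'tx': np.float64(-1.0), 'tz': np.float64(-3.9)} {'tx': np.float64(-1.3), 'tz': np.float64(-3.8)} {'tx': np.float64(-1.6), 'tz': np.float64(-3.6)} {'tx': np.float64(-1.9), 'tz': np.float64(-3.5)} {'tx': np.float64(-2.2), 'tz': np.float64(-3.3)} {'tx': np.float64(-2.5), 'tz': np.float64(-3.2)}
```

Call:
jog_arm([
  {"gripper":15,"tx":0.0,"ty":0,"tz":-4.0,"ax":0,"ay":0,"az":0},
  {"gripper":15,"tx":-0.3,"ty":0,"tz":-4.0,"ax":0,"ay":0,"az":0},
  {"gripper":15,"tx":-0.6,"ty":0,"tz":-4.0,"ax":0,"ay":0,"az":0},
  {"gripper":15,"tx":-0.8,"ty":0,"tz":-3.9,"ax":0,"ay":0,"az":0},
  {"gripper":15,"tx":-1.0,"ty":0,"tz":-3.9,"ax":0,"ay":0,"az":0},
  {"gripper":15,"tx":-1.3,"ty":0,"tz":-3.8,"ax":0,"ay":0,"az":0},
  {"gripper":15,"tx":-1.6,"ty":0,"tz":-3.6,"ax":0,"ay":0,"az":0},
  {"gripper":15,"tx":-1.9,"ty":0,"tz":-3.5,"ax":0,"ay":0,"az":0},
  {"gripper":15,"tx":-2.2,"ty":0,"tz":-3.3,"ax":0,"ay":0,"az":0},
  {"gripper":15,"tx":-2.5,"ty":0,"tz":-3.2,"ax":0,"ay":0,"az":0},
])

```text
clock: 12.6
tcp_pos: [0.5983, -0.0703, 0.1113]
orientation: [-1.135, 1.302, -1.312]
contact_force: [13.1, 2.3, -9.6]
grip_width: 0.0204
```

```bash
python3 arc.py .634 -.0357 .0500 .6 8; python3 - <<'E'
from h import *
im,c=grab('wrist','w10.png'); im,c=grab('scene','s10.png')
cv2.imwrite('pics/s10c.png',cv2.resize(im[60:230,220:400,::-1],None,fx=3.5,fy=3.5,interpolation=cv2.INTER_CUBIC))
E
```

```text
clock 12.6 phi -2.372 rad mm 49.8 Ftan(resist) 7.47 Frad -10.97 Fz -9.6 w 20.4 z 0.1113 q [-0.08  0.51  0.13  1.86 -0.09  0.77 -1.61]
{'tx': np.float64(-2.3), 'tz': np.float64(-2.9)} {'tx': np.float64(-2.6), 'tz': np.float64(-2.7)} {'tx': np.float64(-2.8), 'tz': np.float64(-2.5)} {'tx': np.float64(-3.0), 'tz': np.float64(-2.2)} {'tx': np.float64(-3.2), 'tz': np.float64(-2.0)} {'tx': np.float64(-3.3), 'tz': np.float64(-1.8)} {'tx': np.float64(-3.4), 'tz': np.float64(-1.5)} {'tx': np.float64(-3.5), 'tz': np.float64(-1.3)}
```

View pics/s10c.png

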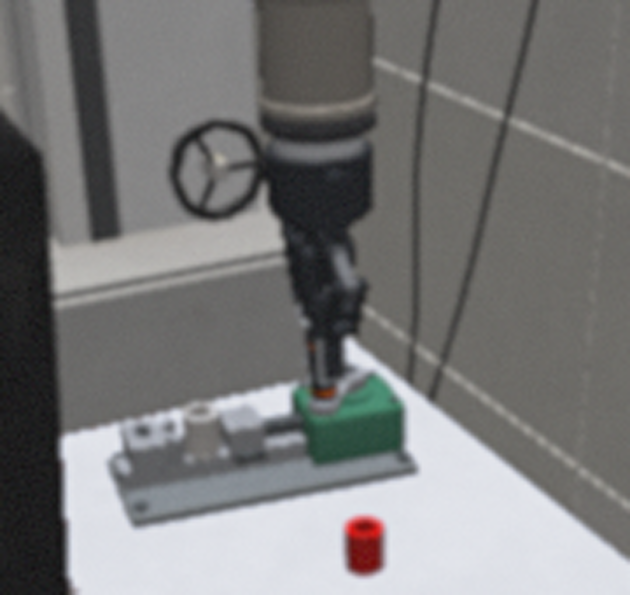

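Call:
jog_arm([
  {"gripper":15,"tx":-3.1,"ty":0.6,"tz":-2.3,"ax":0,"ay":0,"az":0},
  {"gripper":15,"tx":-2.6,"ty":0,"tz":-2.7,"ax":0,"ay":0,"az":0},
  {"gripper":15,"tx":-2.8,"ty":0,"tz":-2.5,"ax":0,"ay":0,"az":0},
  {"gripper":15,"tx":-3.0,"ty":0,"tz":-2.2,"ax":0,"ay":0,"az":0},
  {"gripper":15,"tx":-3.2,"ty":0,"tz":-2.0,"ax":0,"ay":0,"az":0},
  {"gripper":15,"tx":-3.3,"ty":0,"tz":-1.8,"ax":0,"ay":0,"az":0},
  {"gripper":15,"tx":-3.4,"ty":0,"tz":-1.5,"ax":0,"ay":0,"az":0},
  {"gripper":15,"tx":-3.5,"ty":0,"tz":-1.3,"ax":0,"ay":0,"az":0},
])

```text
clock: 13.5
tcp_pos: [0.5858, -0.0465, 0.1113]
orientation: [-1.135, 1.302, -1.317]
contact_force: [12.3, -5.4, -6.5]
grip_width: 0.02
```

```bash
python3 arc.py .634 -.0357 .0500 .6 8
```

```text
clock 13.5 phi -2.922 rad mm 49.3 Ftan(resist) 7.95 Frad -10.78 Fz -6.5 w 20.0 z 0.1113 q [-0.13  0.49  0.13  1.9  -0.08  0.75 -1.66]
{'tx': np.float64(-3.5), 'tz': np.float64(-1.4)} {'tx': np.float64(-3.6), 'tz': np.float64(-1.1)} {'tx': np.float64(-3.6), 'tz': np.float64(-0.9)} {'tx': np.float64(-3.7), 'tz': np.float64(-0.4)} {'tx': np.float64(-3.7), 'tz': np.float64(-0.1)} {'tx': np.float64(-3.7), 'tz': np.float64(0.2)} {'tx': np.float64(-3.7), 'tz': np.float64(0.5)} {'tx': np.float64(-3.7), 'tz': np.float64(0.8)}
```

```bash
python3 - <<'E'
import numpy as np
from scipy.optimize import least_squares
P=np.array([(.682,-.0538),(.6691,-.0726),(.6321,-.0861),(.5983,-.0703),(.5858,-.0465)])
r=least_squares(lambda c:np.hypot(P[:,0]-c[0],P[:,1]-c[1])-.05,[.634,-.036]); print(r.x,r.fun*1000)
r=least_squares(lambda c:np.hypot(P[:,0]-c[0],P[:,1]-c[1])-c[2],[.634,-.036,.05]); print(r.x,r.fun*1000)
E
python3 arc.py .6345 -.0362 .0494 .6 8
```

```text
[ 0.63491478 -0.03624031] [ 0.25296483 -0.09352513 -0.06091936  0.00704773  0.17492494]
[ 0.6349415  -0.03581285  0.05031114] [ 0.06782684 -0.11056381  0.05622779  0.00747403 -0.02096312]
clock 13.5 phi -2.934 rad mm 49.7 Ftan(resist) 7.82 Frad -10.88 Fz -6.5 w 20.0 z 0.1113 q [-0.13  0.49  0.13  1.9  -0.08  0.75 -1.66]
{'tx': np.float64(-3.6), 'tz': np.float64(-1.0)} {'tx': np.float64(-3.6), 'tz': np.float64(-0.8)} {'tx': np.float64(-3.7), 'tz': np.float64(-0.5)} {'tx': np.float64(-3.7), 'tz': np.float64(-0.3)} {'tx': np.float64(-3.7), 'tz': np.float64(-0.0)} {'tx': np.float64(-3.7), 'tz': np.float64(0.2)} {'tx': np.float64(-3.7), 'tz': np.float64(0.5)} {'tx': np.float64(-3.6), 'tz': np.float64(0.8)}
```

```bash
python3 arc.py .6349 -.0361 .0502 .6 8
```

```text
clock 13.5 phi -2.933 rad mm 50.1 Ftan(resist) 7.83 Frad -10.87 Fz -6.5 w 20.0 z 0.1113 q [-0.13  0.49  0.13  1.9  -0.08  0.75 -1.66]
{'tx': np.float64(-3.6), 'tz': np.float64(-1.2)} {'tx': np.float64(-3.7), 'tz': np.float64(-0.9)} {'tx': np.float64(-3.7), 'tz': np.float64(-0.6)} {'tx': np.float64(-3.8), 'tz': np.float64(-0.3)} {'tx': np.float64(-3.8), 'tz': np.float64(-0.0)} {'tx': np.float64(-3.8), 'tz': np.float64(0.2)} {'tx': np.float64(-3.7), 'tz': np.float64(0.5)} {'tx': np.float64(-3.7), 'tz': np.float64(0.8)}
```

Call:
jog_arm([
  {"gripper":15,"tx":-3.9,"ty":0.5,"tz":-0.4,"ax":0,"ay":0,"az":0},
  {"gripper":15,"tx":-3.7,"ty":0,"tz":-0.8,"ax":0,"ay":0,"az":0},
  {"gripper":15,"tx":-3.7,"ty":0,"tz":-0.5,"ax":0,"ay":0,"az":0},
  {"gripper":15,"tx":-3.8,"ty":0,"tz":-0.3,"ax":0,"ay":0,"az":0},
  {"gripper":15,"tx":-3.8,"ty":0,"tz":0,"ax":0,"ay":0,"az":0},
  {"gripper":15,"tx":-3.8,"ty":0,"tz":0.2,"ax":0,"ay":0,"az":0},
  {"gripper":15,"tx":-3.7,"ty":0,"tz":0.5,"ax":0,"ay":0,"az":0},
  {"gripper":15,"tx":-3.7,"ty":0,"tz":0.8,"ax":0,"ay":0,"az":0},
])

```text
clock: 14.3
tcp_pos: [0.5878, -0.019, 0.1112]
orientation: [-1.138, 1.305, -1.318]
contact_force: [4.3, -9.3, 2.3]
grip_width: 0.0206
```

```bash
python3 arc.py .6349 -.0361 .0502 .6 8;  python3 - <<'E'
from h import *
im,c=grab('scene','s11.png')
cv2.imwrite('pics/s11c.png',cv2.resize(im[130:230,230:360,::-1],None,fx=5,fy=5,interpolation=cv2.INTER_CUBIC))
E
```

```text
clock 14.3 phi 2.794 rad mm 50.1 Ftan(resist) 7.3 Frad -7.24 Fz 2.3 w 20.6 z 0.1112 q [-0.17  0.49  0.13  1.89 -0.08  0.76 -1.72]
{'tx': np.float64(-3.7), 'tz': np.float64(0.9)} {'tx': np.float64(-3.6), 'tz': np.float64(1.1)} {'tx': np.float64(-3.5), 'tz': np.float64(1.4)} {'tx': np.float64(-3.4), 'tz': np.float64(1.7)} {'tx': np.float64(-3.2), 'tz': np.float64(1.9)} {'tx': np.float64(-3.1), 'tz': np.float64(2.2)} {'tx': np.float64(-2.9), 'tz': np.float64(2.4)} {'tx': np.float64(-2.7), 'tz': np.float64(2.6)}
```

View pics/s11c.png

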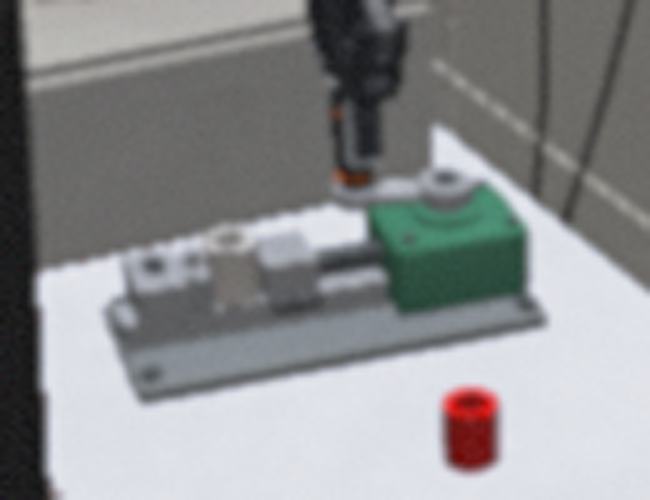

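Call:
jog_arm([
  {"gripper":15,"tx":-3.6,"ty":0,"tz":1.5,"ax":0,"ay":0,"az":0},
  {"gripper":15,"tx":-3.6,"ty":0,"tz":1.1,"ax":0,"ay":0,"az":0},
  {"gripper":15,"tx":-3.5,"ty":0,"tz":1.4,"ax":0,"ay":0,"az":0},
  {"gripper":15,"tx":-3.4,"ty":0,"tz":1.7,"ax":0,"ay":0,"az":0},
  {"gripper":15,"tx":-3.2,"ty":0,"tz":1.9,"ax":0,"ay":0,"az":0},
  {"gripper":15,"tx":-3.1,"ty":0,"tz":2.2,"ax":0,"ay":0,"az":0},
  {"gripper":15,"tx":-2.9,"ty":0,"tz":2.4,"ax":0,"ay":0,"az":0},
])

```text
clock: 15.05
tcp_pos: [0.6015, 0.0015, 0.1111]
orientation: [-1.141, 1.308, -1.318]
contact_force: [-0.7, -11.1, 8.0]
grip_width: 0.0203
```

```bash
python3 arc.py .6349 -.0361 .0502 .4 8;  python3 - <<'E'
from h import *
im,c=grab('scene','s12.png')
cv2.imwrite('pics/s12c.png',cv2.resize(im[130:230,230:360,::-1],None,fx=5,fy=5,interpolation=cv2.INTER_CUBIC))
im,c=grab('top','t12.png')
cv2.imwrite('pics/t12c.png',cv2.resize(im[115:260,190:300,::-1],None,fx=4,fy=4,interpolation=cv2.INTER_CUBIC))
E
```

```text
clock 15.05 phi 2.297 rad mm 50.2 Ftan(resist) 7.92 Frad -7.83 Fz 8.0 w 20.3 z 0.1111 q [-0.21  0.51  0.13  1.86 -0.08  0.77 -1.75]
{'tx': np.float64(-1.9), 'tz': np.float64(1.7)} {'tx': np.float64(-1.8), 'tz': np.float64(1.8)} {'tx': np.float64(-1.7), 'tz': np.float64(1.9)} {'tx': np.float64(-1.6), 'tz': np.float64(1.9)} {'tx': np.float64(-1.5), 'tz': np.float64(2.0)} {'tx': np.float64(-1.4), 'tz': np.float64(2.1)} {'tx': np.float64(-1.3), 'tz': np.float64(2.1)} {'tx': np.float64(-1.2), 'tz': np.float64(2.2)}
```

View pics/s12c.png

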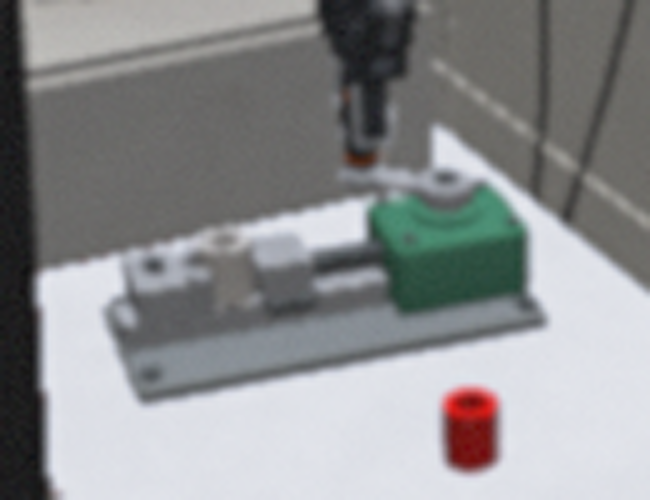

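View pics/t12c.png

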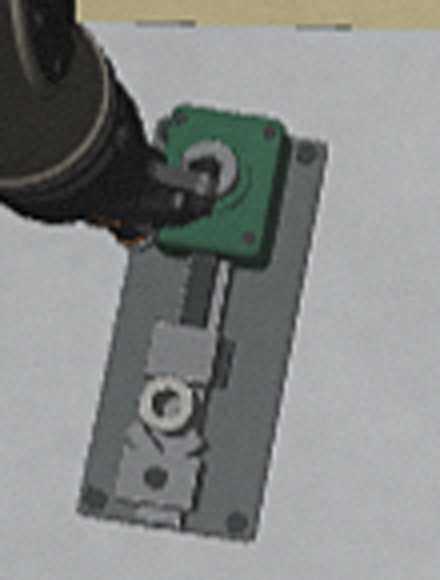

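Call:
jog_arm([
  {"gripper":15,"tx":-1.5,"ty":-0.5,"tz":2.1,"ax":0,"ay":0,"az":0},
  {"gripper":15,"tx":-1.8,"ty":0,"tz":1.8,"ax":0,"ay":0,"az":0},
  {"gripper":15,"tx":-1.7,"ty":0,"tz":1.9,"ax":0,"ay":0,"az":0},
  {"gripper":15,"tx":-1.6,"ty":0,"tz":1.9,"ax":0,"ay":0,"az":0},
  {"gripper":15,"tx":-1.5,"ty":0,"tz":2.0,"ax":0,"ay":0,"az":0},
  {"gripper":15,"tx":-1.4,"ty":0,"tz":2.1,"ax":0,"ay":0,"az":0},
  {"gripper":15,"tx":-1.3,"ty":0,"tz":2.1,"ax":0,"ay":0,"az":0},
  {"gripper":15,"tx":-1.2,"ty":0,"tz":2.2,"ax":0,"ay":0,"az":0},
])

```text
clock: 15.95
tcp_pos: [0.6175, 0.0112, 0.111]
orientation: [-1.143, 1.31, -1.317]
contact_force: [-5.1, -9.3, 9.0]
grip_width: 0.0208
```

```bash
python3 arc.py .6349 -.0361 .0502 .2 4;  python3 - <<'E'
from h import *
im,c=grab('top','t13.png')
cv2.imwrite('pics/t13c.png',cv2.resize(im[190:250,205:265,::-1],None,fx=9,fy=9,interpolation=cv2.INTER_CUBIC))
E
```

```text
clock 15.95 phi 1.924 rad mm 50.4 Ftan(resist) 8.02 Frad -6.94 Fz 9.0 w 20.8 z 0.111 q [-0.22  0.54  0.13  1.81 -0.08  0.8  -1.76]
{'tx': np.float64(-1.1), 'tz': np.float64(2.3)} {'tx': np.float64(-1.0), 'tz': np.float64(2.3)} {'tx': np.float64(-0.9), 'tz': np.float64(2.4)} {'tx': np.float64(-0.8), 'tz': np.float64(2.4)}
```

View pics/t13c.png

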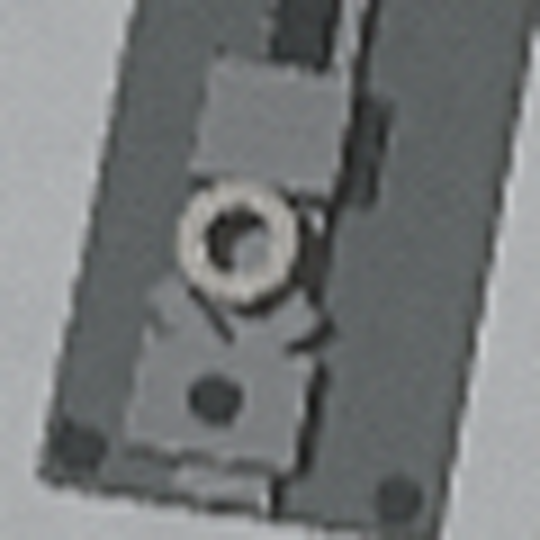

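Call:
jog_arm([
  {"gripper":15,"tx":-0.7,"ty":-0.5,"tz":2.5,"ax":0,"ay":0,"az":0},
  {"gripper":15,"tx":-1.0,"ty":0,"tz":2.3,"ax":0,"ay":0,"az":0},
  {"gripper":15,"tx":0,"ty":0,"tz":0,"ax":0,"ay":0,"az":0},
])

```text
clock: 16.3
tcp_pos: [0.6221, 0.0126, 0.1111]
orientation: [-1.144, 1.311, -1.316]
contact_force: [-3.1, -8.6, 7.6]
grip_width: 0.0202
```

```bash
python3 arc.py .6349 -.0361 .0502 .2 4
```

```text
clock 16.3 phi 1.827 rad mm 50.4 Ftan(resist) 5.21 Frad -7.49 Fz 7.6 w 20.2 z 0.1111 q [-0.22  0.54  0.13  1.8  -0.08  0.8  -1.76]
{'tx': np.float64(-0.9), 'tz': np.float64(2.4)} {'tx': np.float64(-0.7), 'tz': np.float64(2.4)} {'tx': np.float64(-0.6), 'tz': np.float64(2.4)} {'tx': np.float64(-0.6), 'tz': np.float64(2.4)}
```

Call:
jog_arm([
  {"gripper":15,"tx":-0.3,"ty":-0.3,"tz":2.6,"ax":0,"ay":0,"az":0},
  {"gripper":15,"tx":-0.7,"ty":0,"tz":2.4,"ax":0,"ay":0,"az":0},
  {"gripper":15,"tx":0,"ty":0,"tz":0,"ax":0,"ay":0,"az":0},
])

```text
clock: 16.6
tcp_pos: [0.6267, 0.0136, 0.1111]
orientation: [-1.145, 1.312, -1.314]
contact_force: [-5.2, -6.8, 6.8]
grip_width: 0.0206
```

```bash
python3 arc.py .6349 -.0361 .0502 .2 4
```

```text
clock 16.6 phi 1.734 rad mm 50.4 Ftan(resist) 6.22 Frad -5.86 Fz 6.8 w 20.6 z 0.1111 q [-0.22  0.55  0.13  1.79 -0.08  0.81 -1.76]
{'tx': np.float64(-0.6), 'tz': np.float64(2.4)} {'tx': np.float64(-0.5), 'tz': np.float64(2.5)} {'tx': np.float64(-0.4), 'tz': np.float64(2.5)} {'tx': np.float64(-0.3), 'tz': np.float64(2.5)}
```

Call:
jog_arm([
  {"gripper":15,"tx":-0.2,"ty":0,"tz":2.5,"ax":0,"ay":0,"az":0},
  {"gripper":15,"tx":-0.5,"ty":0,"tz":2.5,"ax":0,"ay":0,"az":0},
  {"gripper":15,"tx":0,"ty":0,"tz":0,"ax":0,"ay":0,"az":0},
])

```text
clock: 16.9
tcp_pos: [0.6315, 0.0142, 0.1111]
orientation: [-1.145, 1.312, -1.313]
contact_force: [-5.2, -6.3, 7.0]
grip_width: 0.0204
```

```bash
python3 arc.py .6349 -.0361 .0502 .2 4
```

```text
clock 16.9 phi 1.637 rad mm 50.4 Ftan(resist) 5.59 Frad -5.97 Fz 7.0 w 20.4 z 0.1111 q [-0.21  0.56  0.13  1.78 -0.09  0.82 -1.76]
{'tx': np.float64(-0.4), 'tz': np.float64(2.5)} {'tx': np.float64(-0.3), 'tz': np.float64(2.5)} {'tx': np.float64(-0.1), 'tz': np.float64(2.5)} {'tx': np.float64(-0.1), 'tz': np.float64(2.5)}
```

Call:
jog_arm([
  {"gripper":15,"tx":0.0,"ty":0,"tz":2.5,"ax":0,"ay":0,"az":0},
  {"gripper":15,"tx":-0.2,"ty":0,"tz":2.5,"ax":0,"ay":0,"az":0},
  {"gripper":15,"tx":0,"ty":0,"tz":0,"ax":0,"ay":0,"az":0},
])

```text
clock: 17.2
tcp_pos: [0.6364, 0.0143, 0.1111]
orientation: [-1.145, 1.312, -1.312]
contact_force: [-5.7, -5.5, 7.7]
grip_width: 0.0202
```

```bash
python3 arc.py .6349 -.0361 .0502 .2 4
```

```text
clock 17.2 phi 1.541 rad mm 50.4 Ftan(resist) 5.51 Frad -5.67 Fz 7.7 w 20.2 z 0.1111 q [-0.21  0.56  0.12  1.76 -0.09  0.82 -1.76]
{'tx': np.float64(-0.2), 'tz': np.float64(2.5)} {'tx': np.float64(-0.0), 'tz': np.float64(2.5)} {'tx': np.float64(0.1), 'tz': np.float64(2.5)} {'tx': np.float64(0.2), 'tz': np.float64(2.5)}
```

Call:
jog_arm([
  {"gripper":15,"tx":0.2,"ty":-0.3,"tz":2.5,"ax":0,"ay":0,"az":0},
  {"gripper":15,"tx":0.1,"ty":0,"tz":2.5,"ax":0,"ay":0,"az":0},
  {"gripper":15,"tx":0,"ty":0,"tz":0,"ax":0,"ay":0,"az":0},
])

```text
clock: 17.5
tcp_pos: [0.6409, 0.0139, 0.1111]
orientation: [-1.146, 1.313, -1.311]
contact_force: [-7.1, -3.6, 6.9]
grip_width: 0.0205
```

```bash
python3 arc.py .6349 -.0361 .0502 .2 4
```

```text
clock 17.5 phi 1.451 rad mm 50.3 Ftan(resist) 6.6 Frad -4.41 Fz 6.9 w 20.5 z 0.1111 q [-0.21  0.57  0.12  1.75 -0.09  0.83 -1.76]
{'tx': np.float64(0.1), 'tz': np.float64(2.5)} {'tx': np.float64(0.2), 'tz': np.float64(2.5)} {'tx': np.float64(0.3), 'tz': np.float64(2.5)} {'tx': np.float64(0.4), 'tz': np.float64(2.5)}
```

Call:
jog_arm([
  {"gripper":15,"tx":0.3,"ty":0,"tz":2.5,"ax":0,"ay":0,"az":0},
  {"gripper":15,"tx":0,"ty":0,"tz":0,"ax":0,"ay":0,"az":0},
])

```text
clock: 17.7
tcp_pos: [0.6433, 0.0135, 0.1111]
orientation: [-1.146, 1.313, -1.311]
contact_force: [-6.2, -3.1, 6.7]
grip_width: 0.0203
```

```bash
python3 arc.py .6349 -.0361 .0502 .2 4; python3 - <<'E'
from h import *
im,c=grab('top','t14.png')
cv2.imwrite('pics/t14c.png',cv2.resize(im[190:250,205:265,::-1],None,fx=9,fy=9,interpolation=cv2.INTER_CUBIC))
E
```

```text
clock 17.7 phi 1.404 rad mm 50.3 Ftan(resist) 5.58 Frad -4.12 Fz 6.7 w 20.3 z 0.1111 q [-0.21  0.57  0.12  1.75 -0.09  0.83 -1.75]
{'tx': np.float64(0.2), 'tz': np.float64(2.5)} {'tx': np.float64(0.3), 'tz': np.float64(2.5)} {'tx': np.float64(0.4), 'tz': np.float64(2.5)} {'tx': np.float64(0.5), 'tz': np.float64(2.5)}
```

View pics/t14c.png

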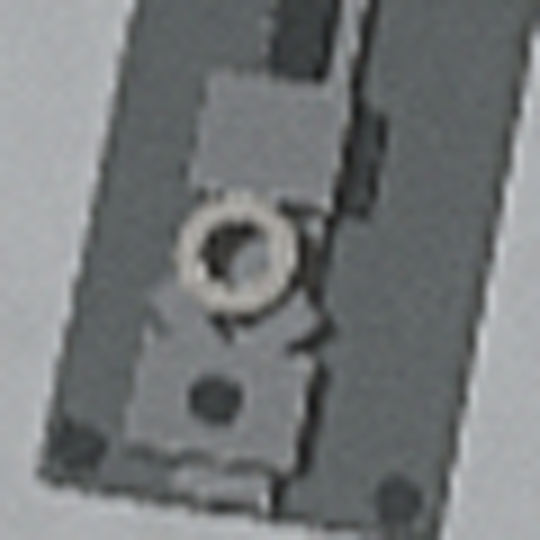

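Call:
jog_arm([
  {"gripper":15,"tx":0.4,"ty":0,"tz":2.5,"ax":0,"ay":0,"az":0},
  {"gripper":15,"tx":0.4,"ty":0,"tz":2.5,"ax":0,"ay":0,"az":0},
  {"gripper":15,"tx":0,"ty":0,"tz":0,"ax":0,"ay":0,"az":0},
])

```text
clock: 18.05
tcp_pos: [0.6481, 0.0125, 0.1111]
orientation: [-1.146, 1.313, -1.31]
contact_force: [-8.0, -3.1, 6.3]
grip_width: 0.0201
```

```bash
python3 arc.py .6349 -.0361 .0502 .2 4
```

```text
clock 18.05 phi 1.307 rad mm 50.4 Ftan(resist) 6.92 Frad -5.04 Fz 6.3 w 20.1 z 0.1111 q [-0.21  0.58  0.12  1.73 -0.09  0.84 -1.75]
{'tx': np.float64(0.4), 'tz': np.float64(2.5)} {'tx': np.float64(0.6), 'tz': np.float64(2.5)} {'tx': np.float64(0.7), 'tz': np.float64(2.4)} {'tx': np.float64(0.7), 'tz': np.float64(2.4)}
```

Call:
jog_arm([
  {"gripper":15,"tx":0.7,"ty":0,"tz":2.4,"ax":0,"ay":0,"az":0},
  {"gripper":15,"tx":0,"ty":0,"tz":0,"ax":0,"ay":0,"az":0},
])

```text
clock: 18.25
tcp_pos: [0.6499, 0.012, 0.1111]
orientation: [-1.146, 1.314, -1.309]
contact_force: [-8.3, -2.1, 8.3]
grip_width: 0.0203
```

```bash
python3 arc.py .6349 -.0361 .0502 .2 4
```

```text
clock 18.25 phi 1.268 rad mm 50.4 Ftan(resist) 7.26 Frad -4.52 Fz 8.3 w 20.3 z 0.1111 q [-0.2   0.58  0.12  1.73 -0.09  0.84 -1.75]
{'tx': np.float64(0.5), 'tz': np.float64(2.5)} {'tx': np.float64(0.7), 'tz': np.float64(2.4)} {'tx': np.float64(0.8), 'tz': np.float64(2.4)} {'tx': np.float64(0.8), 'tz': np.float64(2.4)}
```

Call:
jog_arm([
  {"gripper":15,"tx":0.7,"ty":0,"tz":2.4,"ax":0,"ay":0,"az":0},
  {"gripper":15,"tx":0,"ty":0,"tz":0,"ax":0,"ay":0,"az":0},
])

```text
clock: 18.45
tcp_pos: [0.6518, 0.0114, 0.1111]
orientation: [-1.147, 1.314, -1.308]
contact_force: [-10.2, 0.3, 8.5]
grip_width: 0.0205
```

```bash
python3 arc.py .6349 -.0361 .0502 .2 4
```

```text
clock 18.45 phi 1.229 rad mm 50.4 Ftan(resist) 9.7 Frad -3.15 Fz 8.5 w 20.5 z 0.1111 q [-0.2   0.59  0.12  1.72 -0.09  0.84 -1.75]
{'tx': np.float64(0.6), 'tz': np.float64(2.4)} {'tx': np.float64(0.8), 'tz': np.float64(2.4)} {'tx': np.float64(0.9), 'tz': np.float64(2.4)} {'tx': np.float64(0.9), 'tz': np.float64(2.3)}
```

Call:
jog_arm([
  {"gripper":15,"tx":0.3,"ty":0,"tz":0.8,"ax":0,"ay":0,"az":0},
  {"gripper":15,"tx":0,"ty":0,"tz":0,"ax":0,"ay":0,"az":0},
])

```text
clock: 18.65
tcp_pos: [0.6521, 0.0113, 0.111]
orientation: [-1.147, 1.315, -1.307]
contact_force: [-11.5, -0.2, 10.9]
grip_width: 0.0206
```

```bash
python3 arc.py .6349 -.0361 .0502 .2 4; python3 arc.py .6349 -.0361 .0502 .2 1; python3 - <<'E'
from h import *
im,c=grab('top','t15.png')
cv2.imwrite('pics/t15c.png',cv2.resize(im[190:250,205:265,::-1],None,fx=9,fy=9,interpolation=cv2.INTER_CUBIC))
E
python3 arc.py .6349 -.0361 .0502 .2 1
```

```text
clock 18.65 phi 1.223 rad mm 50.4 Ftan(resist) 10.7 Frad -4.13 Fz 10.9 w 20.6 z 0.111 q [-0.2   0.59  0.12  1.72 -0.09  0.85 -1.75]
{'tx': np.float64(0.6), 'tz': np.float64(2.4)} {'tx': np.float64(0.8), 'tz': np.float64(2.4)} {'tx': np.float64(0.9), 'tz': np.float64(2.4)} {'tx': np.float64(0.9), 'tz': np.float64(2.3)} 
clock 18.65 phi 1.223 rad mm 50.4 Ftan(resist) 10.7 Frad -4.13 Fz 10.9 w 20.6 z 0.111 q [-0.2   0.59  0.12  1.72 -0.09  0.85 -1.75]
{'tx': np.float64(3.1), 'tz': np.float64(9.6)} 
clock 18.7 phi 1.223 rad mm 50.4 Ftan(resist) 10.97 Frad -4.56 Fz 10.5 w 20.2 z 0.1111 q [-0.2   0.59  0.12  1.72 -0.09  0.85 -1.75]
{'tx': np.float64(3.1), 'tz': np.float64(9.6)}
```

View pics/t15c.png

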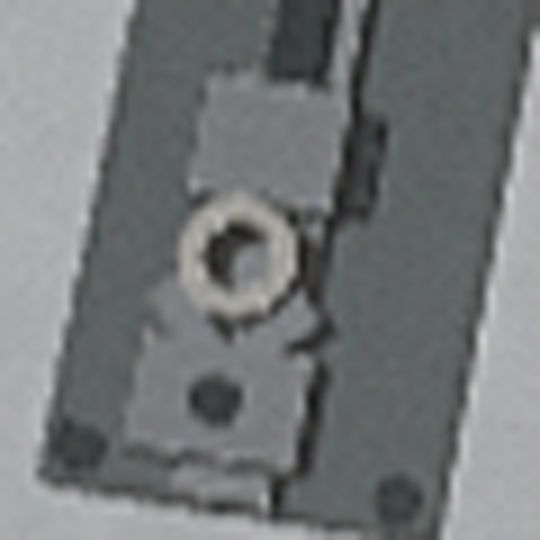

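Call:
jog_arm([
  {"gripper":15,"tx":0.1,"ty":-0.7,"tz":-0.9,"ax":0,"ay":0,"az":0},
  {"gripper":15,"tx":0,"ty":0,"tz":0,"ax":0,"ay":0,"az":0},
])

```text
clock: 18.9
tcp_pos: [0.6519, 0.0113, 0.1112]
orientation: [-1.146, 1.313, -1.308]
contact_force: [-6.5, -0.3, 3.6]
grip_width: 0.0202
```

```bash
python3 arc.py .6349 -.0361 .0502 .2 1
```

```text
clock 18.9 phi 1.226 rad mm 50.3 Ftan(resist) 6.04 Frad -2.44 Fz 3.6 w 20.2 z 0.1112 q [-0.2   0.59  0.12  1.72 -0.09  0.84 -1.75]
{'tx': np.float64(3.1), 'tz': np.float64(9.6)}
```

Call:
jog_arm([
  {"gripper":15,"tx":0,"ty":-0.3,"tz":-0.9,"ax":0,"ay":0,"az":0},
  {"gripper":15,"tx":0,"ty":0,"tz":0,"ax":0,"ay":0,"az":0},
  {"gripper":30,"tx":0,"ty":0,"tz":0,"ax":0,"ay":0,"az":0},
  {"gripper":45,"tx":0,"ty":0,"tz":0,"ax":0,"ay":0,"az":0},
  {"gripper":50,"tx":0,"ty":0,"tz":0,"ax":0,"ay":0,"az":0},
  {"gripper":50,"tx":0,"ty":0,"tz":0,"ax":0,"ay":0,"az":0},
])

```text
clock: 19.5
tcp_pos: [0.6544, 0.0124, 0.1128]
orientation: [-1.14, 1.308, -1.31]
contact_force: [-0.2, 0.2, -0.2]
grip_width: 0.05
```

```bash
python3 - <<'E'
from h import *
o=get_obs(); print(o['tcp_pos'],o['contact_force'],o['grip_width'])
im,c=grab('wrist','w16.png')
E
```

```text
[0.65441884 0.01239859 0.11284533] [-0.21961551  0.15624747 -0.17553654] 0.050030668527432307
```

View pics/w16.png

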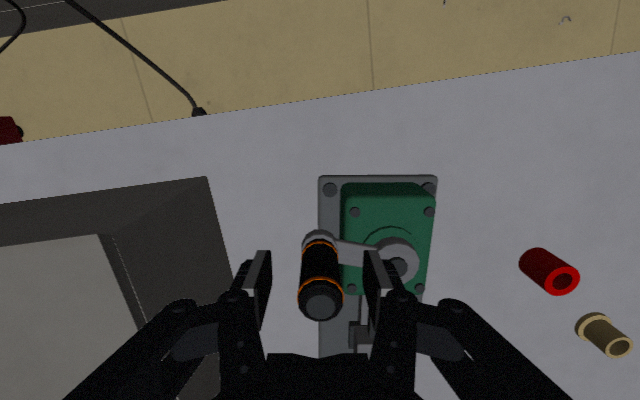

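Call:
jog_arm([
  {"gripper":50,"tx":0,"ty":-10,"tz":0,"ax":0,"ay":0,"az":0},
  {"gripper":50,"tx":0,"ty":-25,"tz":0,"ax":0,"ay":0,"az":0},
  {"gripper":50,"tx":0,"ty":-35,"tz":0,"ax":0,"ay":0,"az":0},
  {"gripper":50,"tx":0,"ty":-35,"tz":0,"ax":0,"ay":0,"az":0},
  {"gripper":50,"tx":15,"ty":0,"tz":-30,"ax":0,"ay":0,"az":0},
  {"gripper":50,"tx":15,"ty":0,"tz":-35,"ax":0,"ay":0,"az":0},
  {"gripper":50,"tx":10,"ty":0,"tz":-35,"ax":0,"ay":0,"az":0},
  {"gripper":50,"tx":0,"ty":0,"tz":0,"ax":0,"ay":0,"az":0},
])

```text
clock: 20.35
tcp_pos: [0.5447, -0.0153, 0.2179]
orientation: [-1.142, 1.313, -1.31]
contact_force: [-0.0, 0.1, -0.0]
grip_width: 0.0498
```

```bash
python3 - <<'E'
from h import *
o=get_obs(); print(o['clock'],o['tcp_pos'],o['contact_force'],o['grip_width'])
im,c=grab('wrist','w17.png'); im2,c2=grab('scene','s17.png'); im3,_=grab('top','t17.png')
cv2.imwrite('pics/s17c.png',cv2.resize(im2[130:270,230:400,::-1],None,fx=4,fy=4,interpolation=cv2.INTER_CUBIC))
E
```

```text
20.35 [ 0.54474683 -0.01531781  0.21786482] [-0.03431932  0.12720385 -0.00959722] 0.049773626263336306
```

View pics/w17.png

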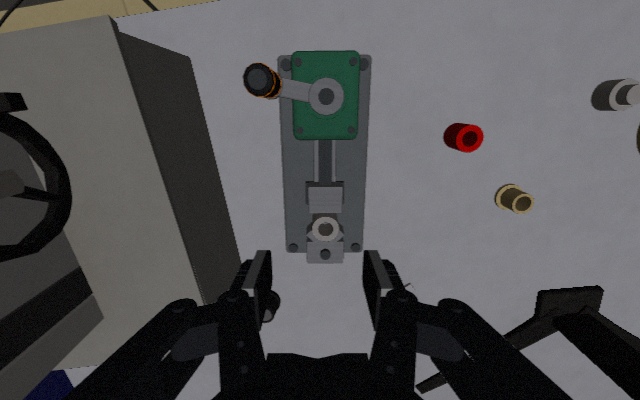

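View pics/s17c.png

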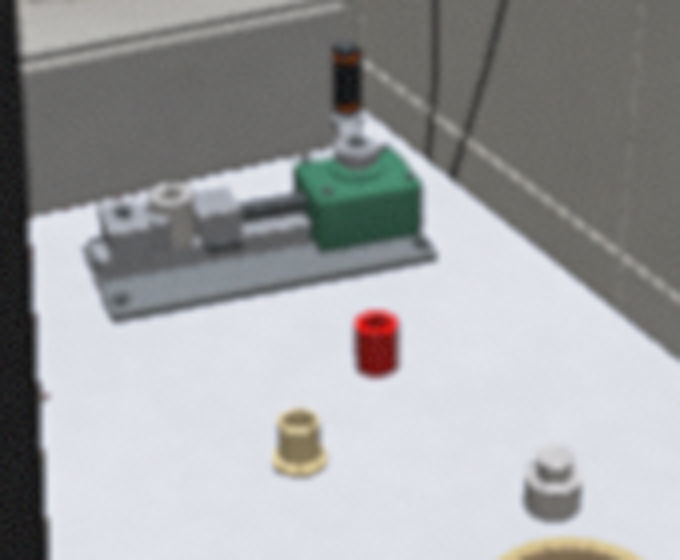

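View pics/t17.png

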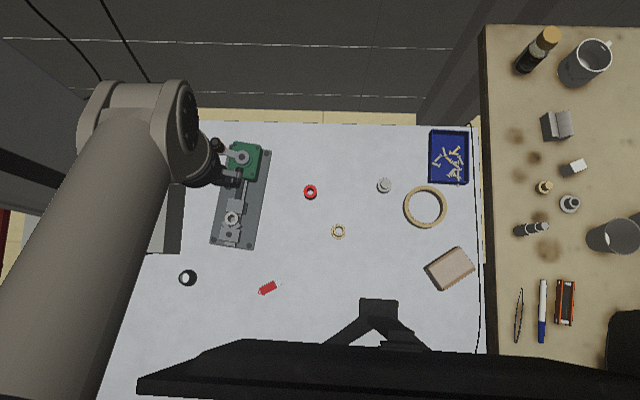

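The bushing, at wrist px (325,229), stands upright between the moving jaw and the V. The handle is free, and the red, brass and blank parts have not moved. I'm handing in now.

```bash
python3 -c "
from bench import ticket; print(ticket.hand_in())"
```

```text
the job is handed in; nothing more can be done
None
```

The plain steel bushing is clamped upright in the V jaw, and I handed the job in at about 20.5 s of the 72 s allowed.

- **Placing:** I stood the bushing on the rail about 14 mm before the seat, let go, and saw it centred and upright.
- **Cranking:** I took the sleeve with one unbroken grip and turned it clockwise about 4.7 rad. It felt 5–7 N at each halt at first, then rose to about 10.7–11 N at the last halt, inside the 10–12 N band, so I stopped there.
- **Release:** I eased the load off before opening. The crank stayed where it was, and the wrist force then read near zero.
- **Last checks:** The last pictures show the bushing upright between the moving jaw and the V. The brass bushing, blank, carton and red look-alike are where they started, and the arm is clear of everything.

I could not measure the jaw force itself. I judged it from the sleeve force, which reads to about ±0.5 N. The rise over the last 0.08 rad was a bit steeper than your figures suggest, so the true turning force could be nearer 9.5–10.5 N.

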